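# Load the closure dryer, set its timer and start it

### The arm

A 7-joint arm with a two-finger parallel gripper is mounted at the origin on the work surface. World frame = base frame: x ahead of the robot, y to its left, z up, the work surface at z = 0. Lengths are in m, angles in rad, forces in N, time in s.
With the tool pointing down it reaches from about 0.4 to 0.9 m from the base axis. Payload 5.5 kg.
Tool frame: the origin (TCP) lies midway between the tips of the shut fingers; the grasp point (between the pads) lies 19 mm behind it; z points along the fingers, y is the line along which they close (so a half turn about z gives the same grasp; the last joint's range is limited). The gripper opens to 92 mm and grips with 3 to 60 N. Pads are 19 mm wide; open, the fingers measure 130 mm over their backs; the gripper's body (75 mm by 190 mm) begins 47 mm behind the grasp point.
Start: joints at [-1.082, 0.501, -0.427, 1.55, 0.221, 1.138, -0.21], TCP at [0.145, 0.634, 0.227] pointing down, gripper open.
Joint ranges: [-2.88, 2.88], [-0.31, 2.03], [-1.54, 1.56], [0.2, 2.42], [-1.41, 4.55], [0.19, 2.02], [-2.57, 2.57]. Speed limits (rad/s): [2.57, 2.57, 3.14, 3.14, 3.14, 3.14, 3.14].

### API

Orientations are given as a unit quaternion [w, x, y, z].
In Python, from plant import sense, vision, arm gives the robot as it stands. The module is installed in compiled form; this text tells all that it offers.
- The arm moves only by the tool servo_tool, never from a script. Its argument "steps" is a list that holds one entry, the list of rows, each a list of 5 numbers: the shift along the world's x, y, z in units of 30 mm (1.0 is 30 mm), then the turn about the world's z in units of 5 degrees (1.0 is 5 degrees), then the gripper command: -1 is fully open, 1 is shut, values between are in proportion. In form: [[[tx, ty, tz, turn, gripper], ...]]. A call has 1 to 5 rows; each row is the pose to reach, as a shift and turn from the pose commanded when the call began; what a row does not reach only later rows make up. A row lasts 1/10 s, in which the tool goes at most 50 mm and 8.59 degrees, less where a joint would pass 70% of its speed; a pose out of reach is approached as far as the arm can. A call with a gripper value outside its range is refused whole. The fingers move at their own pace and stop on an object; "newtons" is the grip in N (left out, the last holds). Time passes only in rows, so rows that repeat a pose let the fingers close. It gives the time, the measured TCP pose, the force, the opening and the grip force at its end, in the units of the state.
- sense(): the state, without advancing time (a new reading comes with each control period).
- vision.read_camera(name): name is "side" or "top" or "wrist"; returns a dict with "color" (400x640x3 uint8, blue, green, red), "fx", "fy", "cx", "cy" (pixels), "D" ([k1, k2, p1, p2, k3] as OpenCV has them; the pictures are not rectified), "eye" and "rotation" of the camera in the world; the wrist camera has in their place "hand_eye" (4x4, takes a point from camera to tool coordinates, whose origin is the TCP and whose axes are the flange's). Camera axes: x right, y up, looking along -z (the intrinsics and any distortion apply to the point x, -y, -z); pixel columns grow to the right and rows downward; lengths in m; the calibration is good to about 2 mm. A picture is of the moment at which its call begins: read the wrist's pose just before it. There is no depth.
- arm.finish_job(): hands the job in; it is judged then, once.
The state is a dict: "clock": time; "joint_positions": joint angles; "qvel": joint speeds; "effort": joint torques, N m; "position": TCP position; "tool_rot": TCP orientation; "contact_force": force on the tool from outside, world axes, zero at the start; "wrist_torque": the same for the moment, N m; "width": finger opening in m; "finger_force": force on a finger pad.
Only numpy, scipy, OpenCV 4.12 (cv2) and the standard library are available. Lean on these libraries where they do the work, as an engineer would, in place of code of your own. Each camera call takes 0.05 s, during which the arm holds its last target. There are 200 camera calls.

### The job

Get the rinsed bottle closures drying: tip the orange stoppers out of the beaker into the dryer's tray and stand the beaker upright on the lime-green coaster, and put every blue cap in the tray as well. When all closures are in the tray and the beaker is on the coaster, turn the timer collar to 7, and only then press the green start button. Leave the other things on the bench where they are.

Things in the scene. Friction and masses are not known exactly. Their poses are not given: they have to be found in the camera images.
- dryer: White warm-air dryer, fixed: 190 along its x, 270 along its y, 90 high; origin at the centre of its underside. Its top is flat: the open tray lies on the +y side, the dark control deck (105 wide, level with the tray's rim) on the -y side.
- tray_floor (a point): Centre of the tray's steel floor, 35 above the bench; axes as the dryer's, z up. The tray is a square well open at the top, 150 x 150 inside, 55 deep, rim 90 above the bench; walls 20 thick on the +x and -x sides, 15 on the +y side.
- timer (a joint): Black ribbed timer collar on the deck, diameter 40, standing 2 to 32 above the deck, turning about the vertical. Value in rad, growing clockwise seen from above: number N is at N x 0.5236 (0 to 9, stops just past both). It clicks at every number: about 0.25 N m carries it over a click; let go near a number it snaps to it and stays.
- deck_timer (a point): Point on the deck's surface on the collar's axis (90 above the bench); axes as the dryer's. Around it lies the fixed scale of numerals 0 (orange) to 9 (white), 30 degrees apart. A white line on the collar points at the set number. Seen from above with the dryer's +x up, 0 is at the lower left (135 degrees from +x towards +y) and the numbers run clockwise.
- timer_grip (a point): Point on the collar's axis, 18 above the deck (108 above the bench), 14 below the collar's top. Seen from the tray floor's frame it lies at x -40, y -127.5, z 73. Turns with the collar.
- start (a joint): Green round push button on the control deck, diameter 28, sprung; value in m, 0 up, 0.006 fully down, which takes 5 N. It counts as pressed beyond 0.004.
- start_top (a point): Centre of the start button's top; 98 from the collar's axis towards the dryer's +x.
- beaker: Underside of the pale beaker: origin at the centre of its foot, z out of its mouth. See beaker_mid for its size.
- beaker_mid (a point): Centre of the pale plastic beaker (loose, about 120 g without its contents), half-way up, on its axis; z points out of its mouth. Round and open at the top, 80 high, outer diameter 54 at the foot and 62 at the rim, wall 2.5, bottom 4 thick. At the start it stands upright on the bench and holds the three stoppers.
- coaster_top (a point): Centre of the top of the lime-green round coaster, diameter 110, 4 thick, fixed to the bench.
- cap1_mid (a point): Centre of a blue ribbed bottle cap: solid cylinder, diameter 40, height 26, 30 g, standing on the bench at the start; z along its axis. Two to four caps are present; an absent one reads None.
- cap2_mid (a point): Centre of a blue ribbed bottle cap: solid cylinder, diameter 40, height 26, 30 g, standing on the bench at the start; z along its axis. Two to four caps are present; an absent one reads None.
- cap3_mid (a point): Centre of a blue ribbed bottle cap: solid cylinder, diameter 40, height 26, 30 g, standing on the bench at the start; z along its axis. Two to four caps are present; an absent one reads None.
- cap4_mid (a point): Centre of a blue ribbed bottle cap: solid cylinder, diameter 40, height 26, 30 g, standing on the bench at the start; z along its axis. Two to four caps are present; an absent one reads None.
- stopper1_mid (a point): Centre of an orange stopper, slightly tapered plug, diameter 16 to 19, height 22, 20 g; z along its axis. Starts inside the beaker; all three are present.
- stopper2_mid (a point): Centre of an orange stopper, slightly tapered plug, diameter 16 to 19, height 22, 20 g; z along its axis. Starts inside the beaker; all three are present.
- stopper3_mid (a point): Centre of an orange stopper, slightly tapered plug, diameter 16 to 19, height 22, 20 g; z along its axis. Starts inside the beaker; all three are present.
- vial: Bystander, loose, not to be disturbed: small amber vial with a white cap, diameter 24, height 44, standing among the work. Origin at the centre of its underside.
- dish: Bystander, loose, not to be disturbed: closed shallow pale dish, diameter 86, height 14. Origin at the centre of its underside.
- marker: Bystander, loose, not to be disturbed: white and red marker pen, 120 x 12 x 12, lying on the bench. Origin at the centre of its underside.

How it is judged:
On the way, in this order (a step that is already met when the one before it is completed fails the run):
1. the beaker is tipped well over (past 80 degrees) above the tray (angle between beaker_mid's own z axis and vertical above 1.4 rad and horizontal distance between beaker_mid and tray_floor below 0.17 m), for 0.1 s.
2. all stoppers and all caps present are inside the tray, and the beaker stands upright on the coaster (x of cap1_mid in the frame of tray_floor between -0.076 and 0.076 m and y of cap1_mid in the frame of tray_floor between -0.076 and 0.076 m and z of cap1_mid in the frame of tray_floor between 0 and 0.05 m and x of cap2_mid in the frame of tray_floor between -0.076 and 0.076 m and y of cap2_mid in the frame of tray_floor between -0.076 and 0.076 m and z of cap2_mid in the frame of tray_floor between 0 and 0.05 m and x of cap3_mid in the frame of tray_floor between -0.076 and 0.076 m and y of cap3_mid in the frame of tray_floor between -0.076 and 0.076 m and z of cap3_mid in the frame of tray_floor between 0 and 0.05 m and x of cap4_mid in the frame of tray_floor between -0.076 and 0.076 m and y of cap4_mid in the frame of tray_floor between -0.076 and 0.076 m and z of cap4_mid in the frame of tray_floor between 0 and 0.05 m and x of stopper1_mid in the frame of tray_floor between -0.076 and 0.076 m and y of stopper1_mid in the frame of tray_floor between -0.076 and 0.076 m and z of stopper1_mid in the frame of tray_floor between 0 and 0.05 m and x of stopper2_mid in the frame of tray_floor between -0.076 and 0.076 m and y of stopper2_mid in the frame of tray_floor between -0.076 and 0.076 m and z of stopper2_mid in the frame of tray_floor between 0 and 0.05 m and x of stopper3_mid in the frame of tray_floor between -0.076 and 0.076 m and y of stopper3_mid in the frame of tray_floor between -0.076 and 0.076 m and z of stopper3_mid in the frame of tray_floor between 0 and 0.05 m and angle between beaker_mid's own z axis and vertical below 0.1 rad and horizontal distance between beaker_mid and coaster_top below 0.028 m and height (world z) of beaker_mid below 0.052 m and linear speed of beaker below 0.02 m/s), for 0.3 s.
3. the timer is at 7 (value of joint timer between 3.51519 and 3.81519 rad), for 0.3 s.
4. the start button is pressed (value of joint start above 0.004 m), for 0.05 s.
At the end, for the whole second after the job is handed in: All three stoppers and every cap present lie inside the tray (centres below its rim); the beaker stands upright (within 0.1 rad) on the coaster, its axis within 28 mm of the coaster's centre, at rest; the timer reads 7 (within 0.15 rad of 3.665); the start button has been pressed and let go (all of step 2 and all of step 3 and value of joint start below 0.003 m); the robot touches nothing.
It fails at once if a bystander is disturbed (moved more than 40 mm from its place) (distance of any of vial, dish, marker from where it was at the start of the episode above 0.04 m).
It fails at once if the start button is pressed while the timer is not at 7 (value of joint start above 0.004 m and not (value of joint timer between 3.51519 and 3.81519 rad)).
Of cap1, cap2, cap3, cap4 only 2 to 4 are there at a start; the rules pass over those that are not, and their reading is None.
At some moment in a run one of cap1, cap2, cap3, cap4 may be knocked a few centimetres aside while the robot is not near it.
It also fails if it takes over 210 s, if anything falls off the work surface, if the arm or the gripper's body presses on something with over 40 N, if the wrist force passes 120 N, or if a joint passes its speed limit or range.

## Working session

There is one attempt and no reset: what is moved stays moved. The work goes in short steps, Python scripts to look and compute and a tool call to move; the robot and the scene stay as the last step left them, time stands still between calls to the robot, and variables do not carry over. Pictures are saved under pics/ and viewed, at most 14 in all, crops included, and the job is handed in when it is done.

Besides the shell and the picture viewer there is one more tool, called after "Call:" as a command line: name --argument value ..., lists and objects as JSON in quotes. servo_tool: Moves the arm, as the interface text tells. Its arguments: {"type":"object","properties":{"steps":{"type":"array"},"newtons":{"type":"number"}},"required":["steps"]}

```bash
mkdir -p pics
cat > h.py <<'E'
import numpy as np, cv2
from plant import sense, vision, arm
from scipy.spatial.transform import Rotation as R
def cam(name):
    s=sense(); c=vision.read_camera(name)
    if name=="wrist":
        q=s["tool_rot"]; T=np.eye(4); T[:3,:3]=R.from_quat([q[1],q[2],q[3],q[0]]).as_matrix(); T[:3,3]=s["position"]
        M=T@np.array(c["hand_eye"]); c["eye"]=M[:3,3]; c["rotation"]=M[:3,:3]
    c["eye"]=np.array(c["eye"]); c["rotation"]=np.array(c["rotation"]).reshape(3,3)
    c["K"]=np.array([[c["fx"],0,c["cx"]],[0,c["fy"],c["cy"]],[0,0,1.]]); c["D"]=np.array(c["D"],float)
    return c
def ray(c,px,z):
    p=cv2.undistortPoints(np.array(px,float).reshape(-1,1,2),c["K"],c["D"]).reshape(-1,2)
    d=np.c_[p[:,0],-p[:,1],-np.ones(len(p))]@c["rotation"].T
    return c["eye"]+d*((z-c["eye"][2])/d[:,2])[:,None]
def proj(c,P):
    q=(np.atleast_2d(P)-c["eye"])@c["rotation"]; q=q*[1,-1,-1]
    return cv2.projectPoints(q,np.zeros(3),np.zeros(3),c["K"],c["D"])[0].reshape(-1,2)
E
python3 - <<'E'
from h import *
for n in ("top","side"):
    c=cam(n); cv2.imwrite(f"pics/{n}0.png",c["color"]); print(n,c["eye"],c["rotation"].round(3).tolist(),c["fx"],c["D"])
print(sense())
E
```

```text
Traceback (most recent call last):
  File "h.py", line 9, in cam
    c["eye"]=np.array(c["eye"]); c["rotation"]=np.array(c["rotation"]).reshape(3,3)
                                               ~~~~~~~~~~~~~~~~~~~~~~~~~~~~~~~^^^^^
ValueError: cannot reshape array of size 4 into shape (3,3)
```

```bash
python3 - <<'E'
s=open('h.py').read()
s=s.replace('''c["rotation"]=np.array(c["rotation"]).reshape(3,3)''','''r=np.array(c["rotation"])
    c["rotation"]=R.from_quat(r[[1,2,3,0]]).as_matrix() if r.size==4 else r''')
open('h.py','w').write(s)
E
python3 - <<'E'
from h import *
for n in ("top","side"):
    c=cam(n); cv2.imwrite(f"pics/{n}0.png",c["color"]); print(n,c["eye"],c["rotation"].round(3).tolist(),c["fx"],c["D"])
print(sense())
E
```

```text
top [ 0.30708194 -0.02614057  1.06571612] [[0.004, 0.983, -0.183], [-1.0, 0.005, 0.003], [0.004, 0.183, 0.983]] 392.0677786376523 [-0.00686874  0.          0.          0.          0.        ]
side [ 0.11418215 -0.79589704  0.65473804] [[0.892, 0.236, -0.385], [-0.451, 0.491, -0.745], [0.013, 0.839, 0.544]] 412.7389849296105 [0.01405596 0.         0.         0.         0.        ]
{'clock': 0.15, 'joint_positions': array([-1.0817934 ,  0.50166305, -0.42679892,  1.55119026,  0.22077469,
        1.1382962 , -0.21029745]), 'qvel': array([ 0.00098465, -0.00246285, -0.00054185, -0.00380579,  0.00068636,
        0.00180037, -0.00017407]), 'effort': array([-7.91034865e-03, -5.67098987e+01, -5.82646340e+00, -2.79452240e+01,
       -6.89526228e-02,  2.65165610e-02,  1.22025872e-04]), 'position': array([0.14544844, 0.63296859, 0.22590297]), 'tool_rot': array([-1.22346447e-04,  1.12660819e-01,  9.93633214e-01, -7.48992568e-04]), 'contact_force': array([-0.30887513,  0.47950756,  0.36196804]), 'wrist_torque': array([-0.07961192,  0.06165746,  0.03753532]), 'finger_force': 0.0, 'width': 0.09213146302040291}
```

View pics/top0.png

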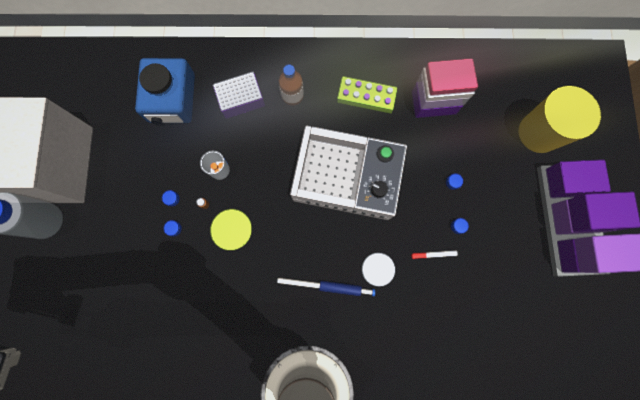

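View pics/side0.png

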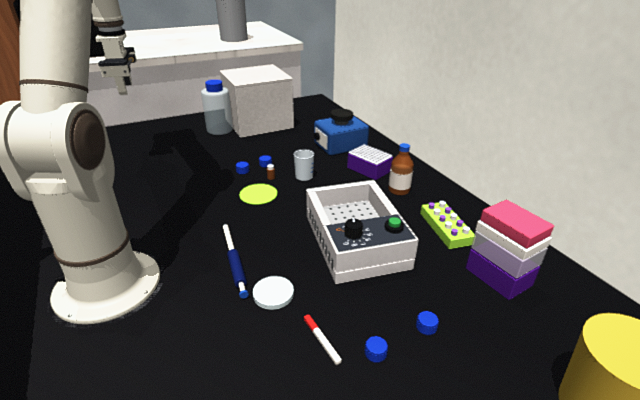

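```bash
cat > meas.py <<'E'
from h import *
def blobs(c,lo,hi,amin=30):
    hsv=cv2.cvtColor(c["color"],cv2.COLOR_BGR2HSV); m=cv2.inRange(hsv,lo,hi)
    n,l,st,ce=cv2.connectedComponentsWithStats(m)
    return [(ce[i].round(1),int(st[i,4])) for i in range(1,n) if st[i,4]>=amin]
B=((110,150,80),(125,255,255))
if __name__=="__main__":
    c=cam("top")
    for p,a in blobs(c,*B): print("blue",p,a,ray(c,[p],0.02)[0].round(4))
    for p,a in blobs(c,(25,100,100),(38,255,255),200): print("lime",p,a,ray(c,[p],0.004)[0].round(4))
    for p,a in blobs(c,(45,120,60),(75,255,255),20): print("green",p,a,ray(c,[p],0.1)[0].round(4))
    cr=[(140,230,190,120),(280,420,110,230)]
    a=cv2.resize(c["color"][145:240,150:245],None,fx=5,fy=5,interpolation=cv2.INTER_CUBIC)
    b=cv2.resize(c["color"][115:235,280:420],None,fx=5,fy=5,interpolation=cv2.INTER_CUBIC)
    cv2.imwrite("pics/beaker.png",a); cv2.imwrite("pics/dryer.png",b)
    hsv=cv2.cvtColor(c["color"],cv2.COLOR_BGR2HSV)
    for z,px in ((0.02,(201,202)),(0.0,(378,269)),(0,(413,255))): print("by",ray(c,[px],z)[0].round(3))
E
python3 meas.py
```

```text
blue [288.   68.1] 42 [0.8835 0.0622 0.02  ]
blue [454.9 180.7] 196 [ 0.5518 -0.4015  0.02  ]
blue [169.8 197.8] 217 [0.5004 0.3755 0.02  ]
blue [  3.9 213. ] 152 [0.4565 0.8206 0.02  ]
blue [460.2 225.5] 205 [ 0.4285 -0.4084  0.02  ]
blue [171.7 227.8] 219 [0.4188 0.3644 0.02  ]
blue [341.8 285.4] 104 [ 0.2703 -0.0895  0.02  ]
blue [335.6 290.6] 90 [ 0.257  -0.0732  0.02  ]
lime [367.   92.8] 880 [ 0.816  -0.1671  0.004 ]
lime [572.1 112. ] 2402 [ 0.761  -0.7593  0.004 ]
lime [230.6 229.2] 1350 [0.4175 0.2104 0.004 ]
green [385.6 151.8] 82 [ 0.6082 -0.1991  0.1   ]
by [0.489 0.29  0.02 ]
by [ 0.313 -0.188  0.   ]
by [ 0.35  -0.283  0.   ]
```

View pics/beaker.png

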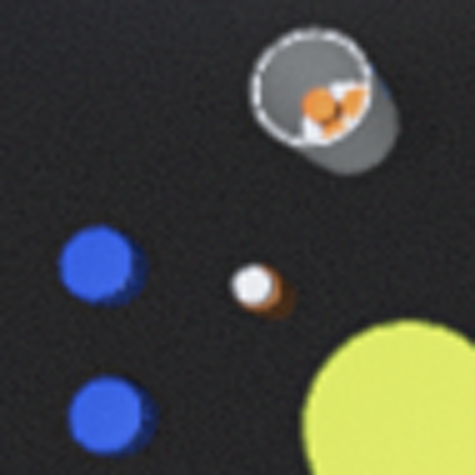

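View pics/dryer.png

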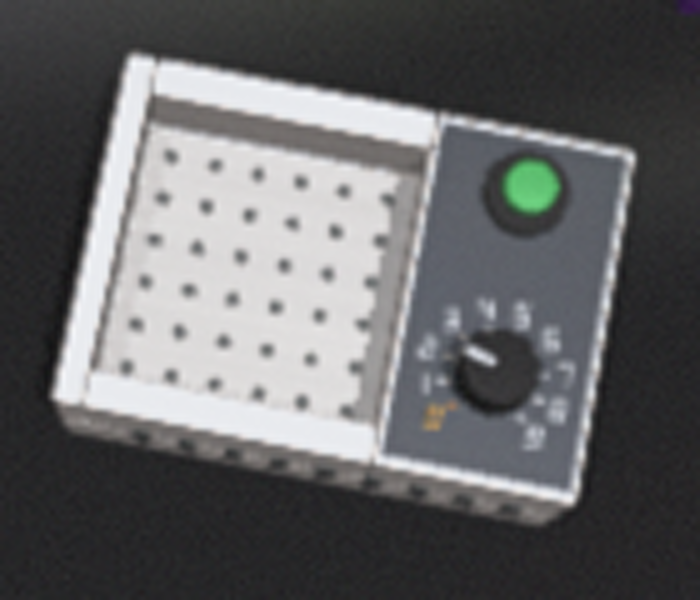

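Run:
```python
from h import *
c=cam("top")
px=np.array([(135,55),(635,153),(577,500),(57,402)])/5+[279.6,114.6]
W=ray(c,px,0.09); M=np.array([(95,135),(95,-135),(-95,-135),(-95,135)])/1000
ce=W[:,:2].mean(0); 
z=((W[:,0]-ce[0])+1j*(W[:,1]-ce[1]))@np.conj(M[:,0]+1j*M[:,1]); th=np.angle(z); print("scale",abs(z)/np.sum(M**2))
Rm=np.array([[np.cos(th),-np.sin(th)],[np.sin(th),np.cos(th)]])
print("centre",ce,"yaw",np.degrees(th),"res",((W[:,:2]-ce)@Rm-M).round(4).tolist())
for n,o in dict(tray=(0,45),timer=(-40,-82.5),button=(58,-82.5),wallY=(0,135),wallYin=(0,120)).items(): print(n,(ce+Rm@(np.array(o)/1000)).round(4))
print("beaker",ray(c,[(211.8,161.8)],0.08))
s=sense();q=s["tool_rot"];print(R.from_quat([q[1],q[2],q[3],q[0]]).as_matrix().round(3))
w=cam("wrist"); print(w["hand_eye"])
```

```text
scale 0.9863448504880075
centre [ 0.56360721 -0.10740026] yaw -11.067093186991912 res [[-0.0006, -0.0026], [-0.0018, 0.0018], [0.0024, 0.002], [0.0001, -0.0012]]
tray [ 0.5722 -0.0632]
timer [ 0.5085 -0.1807]
button [ 0.6047 -0.1995]
wallY [0.5895 0.0251]
wallYin [0.5866 0.0104]
beaker [[0.58499625 0.25027524 0.08      ]]
[[-0.975  0.224 -0.   ]
 [ 0.224  0.975 -0.001]
 [ 0.    -0.001 -1.   ]]
[[-1.17630304e-03  9.69140772e-01  2.46505133e-01  6.58365924e-02]
 [ 9.99998765e-01  1.39684577e-03 -7.19817062e-04 -7.57591385e-04]
 [-1.04193372e-03  2.46503982e-01 -9.69141218e-01 -1.58481994e-01]
 [ 0.00000000e+00  0.00000000e+00  0.00000000e+00  1.00000000e+00]]
```

Call:
servo_tool --steps '[[[1.2, -1.05, 0.2, -1.6, -1], [2.4, -2.1, 0.4, -3.2, -1], [3.6, -3.15, 0.6, -4.8, -1], [4.8, -4.2, 0.8, -6.4, -1], [6, -5.25, 0.8, -8, -1]]]'

```text
clock: 0.8
position: [0.327, 0.4751, 0.2519]
tool_rot: [0.0, 0.448, 0.894, 0.001]
contact_force: [0.6, 1.6, -0.3]
width: 0.0917
finger_force: 0.0
```

Call:
servo_tool --steps '[[[1.2, -1.05, 0, -1.6, -1], [2.4, -2.1, 0, -3.2, -1], [3.6, -3.15, 0, -4.8, -1], [4.8, -4.2, 0, -6.4, -1], [6, -5.25, 0, -8, -1]]]'

```text
clock: 1.3
position: [0.5067, 0.3171, 0.251]
tool_rot: [-0.0, 0.727, 0.687, 0.0]
contact_force: [0.6, 0.9, -0.6]
width: 0.0917
finger_force: 0.0
```

Call:
servo_tool --steps '[[[1, -1, 0, -1, -1], [2, -2, 0, -1.6, -1], [2, -2, 0, -1.6, -1], [2, -2, 0, -1.6, -1]]]'

```text
clock: 1.7
position: [0.5661, 0.2572, 0.2504]
tool_rot: [-0.0, 0.772, 0.636, -0.0]
contact_force: [-0.4, 1.1, 0.2]
width: 0.0918
finger_force: 0.0
```

Run:
```python
from h import *
w=cam("wrist"); cv2.imwrite("pics/w1.png",w["color"]); s=sense(); q=s["tool_rot"]; print(s["position"],R.from_quat([q[1],q[2],q[3],q[0]]).as_matrix()[:,1].round(3),s["joint_positions"].round(2),s["clock"])
```

```text
[0.56498705 0.25902538 0.25049591] [ 0.982 -0.189 -0.001] [-0.5   0.39  0.04  1.61 -0.02  1.13 -0.65] 1.75
```

View pics/w1.png

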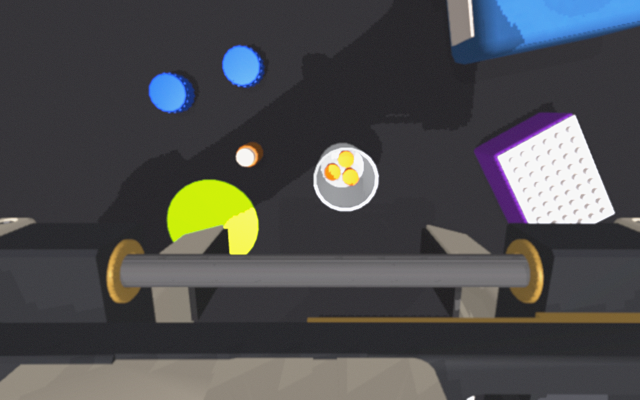

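Run:
```python
from h import *
w=cam("wrist"); print("beaker",ray(w,[(346,179)],0.08).round(4), "vial",ray(w,[(246,156)],0.044).round(4))
print("caps",ray(w,[(168,92),(241,66)],0.026).round(4))
```

```text
beaker [[0.5844 0.2525 0.08  ]] vial [[0.4871 0.2887 0.044 ]]
caps [[0.4191 0.3677 0.026 ]
 [0.5004 0.3781 0.026 ]]
```

Call:
servo_tool --steps '[[[0.66, -0.25, 0, 0, -1], [0.66, -0.25, -1.5, 0, -1], [0.66, -0.25, -3, 0, -1], [0.66, -0.25, -4.5, 0, -1], [0.66, -0.25, -5, 0, -1]]]'

```text
clock: 2.3
position: [0.5805, 0.2517, 0.0959]
tool_rot: [-0.002, 0.77, 0.638, -0.004]
contact_force: [-0.3, -1.1, -0.7]
width: 0.0922
finger_force: 0.0
```

Call:
servo_tool --steps '[[[0, 0, -1, 0, -1], [0, 0, -2, 0, -1], [0, 0, -2.5, 0, -1], [0, 0, -2.5, 0, -1], [0, 0, -2.5, 0, -1]]]'

```text
clock: 2.8
position: [0.586, 0.252, 0.027]
tool_rot: [0.0, 0.771, 0.637, 0.001]
contact_force: [0.8, 0.1, 1.1]
width: 0.0918
finger_force: 0.0
```

Call:
servo_tool --steps '[[[0, 0, 0, 0, 1], [0, 0, 0, 0, 1], [0, 0, 0, 0, 1], [0, 0, 0, 0, 1], [0, 0, 0, 0, 1]]]' --newtons 8

```text
clock: 3.3
position: [0.5854, 0.2512, 0.0262]
tool_rot: [-0.0, 0.771, 0.637, 0.0]
contact_force: [-1.0, -1.8, 2.6]
width: 0.0604
finger_force: 7.9
```

Call:
servo_tool --steps '[[[0, 0, 1.2, 0, 1], [0.1, -0.8, 2.5, 0, 1], [0.3, -2.2, 2.73, 0, 1], [0.4, -3.6, 2.73, 0, 1], [0.5, -5, 2.73, 0, 1]]]'

```text
clock: 3.8
position: [0.6004, 0.0996, 0.1081]
tool_rot: [0.0, 0.771, 0.637, 0.0]
contact_force: [0.2, -0.5, -2.9]
width: 0.0607
finger_force: 8.0
```

Call:
servo_tool --steps '[[[0, -0.57, 0, 0, 1], [0, -0.57, 0, 0, 1], [0, -0.57, 0, 0, 1]]]'

```text
clock: 4.1
position: [0.6, 0.0847, 0.1073]
tool_rot: [-0.001, 0.771, 0.636, 0.0]
contact_force: [-0.7, 1.2, -2.8]
width: 0.0603
finger_force: 8.0
```

Run:
```python
from h import *
c=cam("side"); cv2.imwrite("pics/s1.png",cv2.resize(c["color"][60:260,240:480],None,fx=3,fy=3))
t=cam("top"); print(sense()["position"])
cv2.imwrite("pics/t1.png",cv2.resize(t["color"][90:250,220:420],None,fx=3,fy=3))
```

```text
[0.59995642 0.08651922 0.10741855]
```

View pics/s1.png

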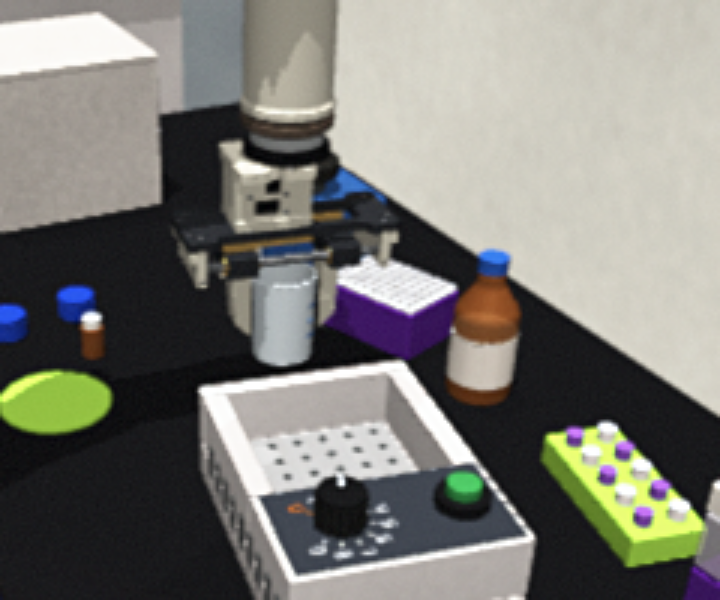

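Call:
servo_tool --steps '[[[-0.15, -0.8, 0, 0, 1], [-0.21, -1.1, 0, 0, 1], [-0.26, -1.33, 0.12, 0, 1], [-0.3, -1.55, 0.22, 0, 1], [-0.35, -1.8, 0.27, 0, 1]]]'

```text
clock: 4.7
position: [0.5901, 0.031, 0.1163]
tool_rot: [-0.0, 0.771, 0.637, 0.001]
contact_force: [0.2, 1.6, -1.1]
width: 0.0602
finger_force: 7.9
```

Call:
servo_tool --steps '[[[-0.04, -0.2, 0, 0, 1], [-0.08, -0.4, 0, 0, 1], [-0.12, -0.6, -0.05, 0, 1], [-0.15, -0.78, -0.12, 0, 1], [-0.18, -0.93, -0.2, 0, 1]]]'

```text
clock: 5.2
position: [0.5843, 0.0011, 0.1096]
tool_rot: [0.0, 0.771, 0.636, -0.0]
contact_force: [-0.7, 0.9, 0.5]
width: 0.0597
finger_force: 8.0
```

Run:
```python
from h import *
c=cam("side"); cv2.imwrite("pics/s2.png",cv2.resize(c["color"][60:260,240:480],None,fx=3,fy=3))
s=sense(); print(s["position"],s["width"])
```

```text
[5.83988764e-01 8.29032097e-05 1.09140968e-01] 0.059496311267138384
```

View pics/s2.png

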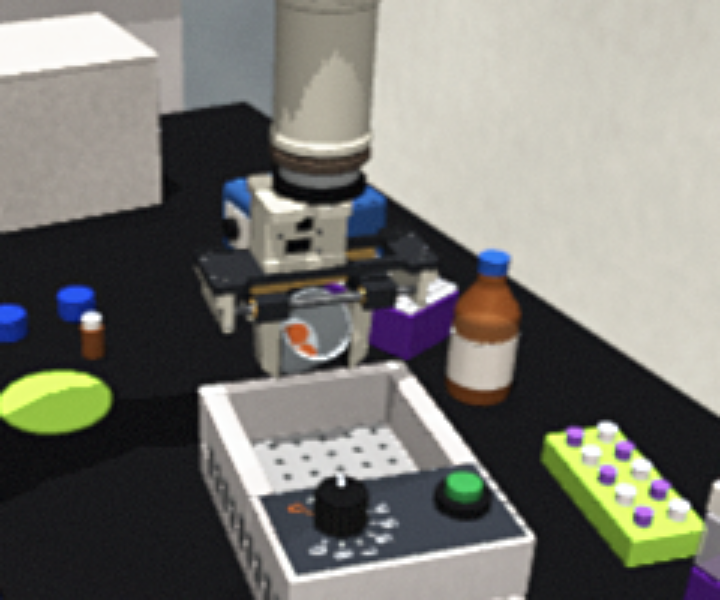

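Call:
servo_tool --steps '[[[-0.05, -0.24, -0.15, 0, 1], [-0.09, -0.47, -0.33, 0, 1], [-0.13, -0.67, -0.6, 0, 1], [-0.16, -0.83, -0.83, 0, 1], [-0.16, -0.83, -0.83, 0, 1]]]'

```text
clock: 5.75
position: [0.5787, -0.0246, 0.0835]
tool_rot: [-0.0, 0.772, 0.636, -0.001]
contact_force: [-0.7, -1.1, 0.0]
width: 0.0592
finger_force: 8.0
```

Call:
servo_tool --steps '[[[0, 0, 0, 0, 1], [0, 0, 0, 0, 1], [0, 0, 0, 0, 1], [0, 0, 0, 0, 1], [0, 0, 0, 0, 1]]]'

```text
clock: 6.25
position: [0.5797, -0.0226, 0.085]
tool_rot: [0.0, 0.771, 0.637, 0.0]
contact_force: [-0.3, -0.0, -0.5]
width: 0.0591
finger_force: 8.0
```

Run:
```python
from h import *
c=cam("side"); cv2.imwrite("pics/s3.png",cv2.resize(c["color"][60:260,240:480],None,fx=3,fy=3))
s=sense(); print(s["position"],s["width"])
```

```text
[ 0.57969245 -0.02259339  0.08492457] 0.05952229901772403
```

View pics/s3.png

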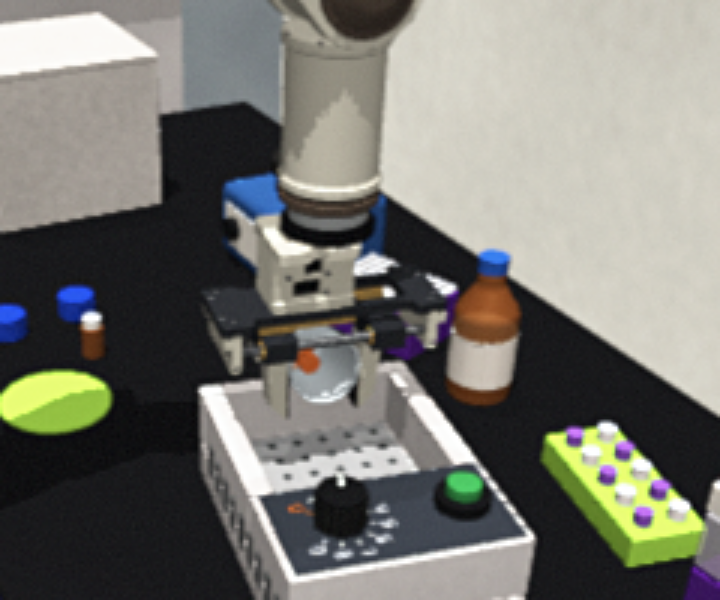

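Call:
servo_tool --steps '[[[0, 0, -0.1, 0, 1], [0, 0, -0.2, 0, 1], [0, 0, -0.27, 0, 1], [0, 0, -0.27, 0, 1]]]'

```text
clock: 6.7
position: [0.5796, -0.0233, 0.0765]
tool_rot: [0.0, 0.771, 0.636, -0.0]
contact_force: [-0.4, -0.8, 0.2]
width: 0.0593
finger_force: 7.9
```

Run:
```python
from h import *
c=cam("side"); a=cv2.resize(c["color"][110:230,290:410],None,fx=4,fy=4)
t=cam("wrist"); b=cv2.resize(t["color"][0:400,160:560],(480,480))
cv2.imwrite("pics/s4.png",np.hstack([a,b])[:, :800])
s=sense(); print(s["position"],s["width"],s["contact_force"])
```

```text
[ 0.57971811 -0.02308603  0.07672251] 0.05947114514320828 [ 0.5954695  -1.36186452  0.30666308]
```

View pics/s4.png

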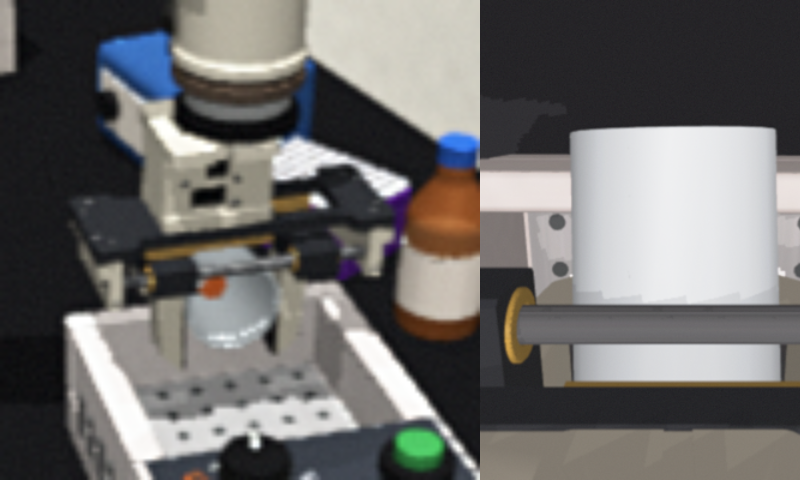

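Call:
servo_tool --steps '[[[0, 0, -0.1, 0, 1], [0, 0, -0.2, 0, 1], [0.4, -0.08, -0.2, 0, 1], [-0.4, 0.08, -0.2, 0, 1], [0.4, -0.08, -0.2, 0, 1]]]'

```text
clock: 7.3
position: [0.5841, -0.0246, 0.0705]
tool_rot: [-0.004, 0.771, 0.637, -0.004]
contact_force: [-6.7, -1.2, 10.5]
width: 0.0618
finger_force: 8.3
```

Call:
servo_tool --steps '[[[-0.8, 0.16, 0, 0, 1], [0, 0, 0, 0, 1], [-0.8, 0.16, 0, 0, 1], [-0.4, 0.08, 0, 0, 1], [-0.4, 0.08, 0, 0, 1]]]'

```text
clock: 7.8
position: [0.5792, -0.0232, 0.0707]
tool_rot: [-0.0, 0.771, 0.637, -0.0]
contact_force: [-1.8, -2.3, 2.8]
width: 0.0632
finger_force: 8.1
```

```bash
cat > org.py <<'E'
from h import *
from meas import blobs
for n in ("side","top"):
    c=cam(n); print(n,[(b,a) for b,a in blobs(c,(3,140,80),(17,255,255),4)])
s=sense(); print(s["position"],s["width"],s["contact_force"])
E
python3 org.py
```

```text
side [(array([11.8, 66.6]), 2756), (array([402. , 163.4]), 360), (array([270.1, 173.4]), 47), (array([348.6, 191.7]), 50), (array([398.5, 191.8]), 57), (array([337.8, 229.1]), 8)]
top [(array([204.2, 204. ]), 12)]
[ 0.57919635 -0.02321196  0.07059842] 0.06342672016771836 [-2.398028   -2.39593149  4.21494527]
```

Run:
```python
from h import *
c=cam("side"); a=cv2.resize(c["color"][120:240,290:410],None,fx=4,fy=4,interpolation=cv2.INTER_CUBIC)
t=cam("top"); b=cv2.resize(t["color"][110:230,270:350],None,fx=4,fy=4,interpolation=cv2.INTER_CUBIC)
cv2.imwrite("pics/s5.png",np.hstack([a,b]))
```

```text
(no output)
```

View pics/s5.png

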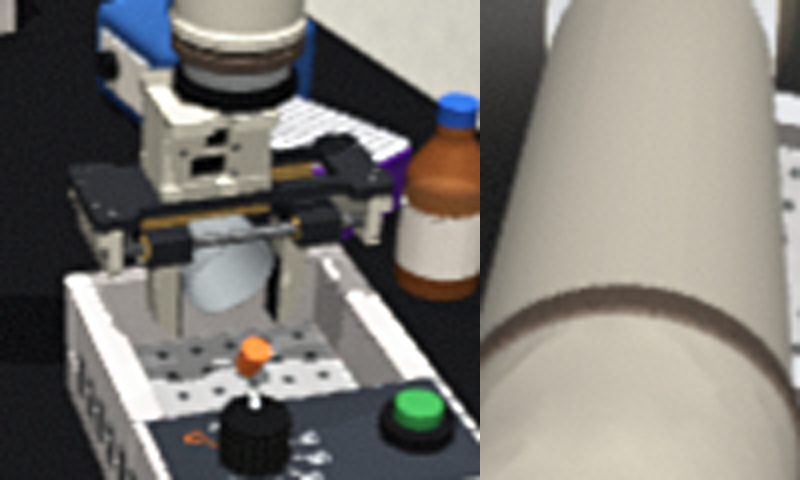

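Call:
servo_tool --steps '[[[0.3, -0.06, 0, 0, 1], [-0.3, 0.06, 0, 0, 1], [0.3, -0.06, 0, 0, 1], [-0.3, 0.06, 0, 0, 1], [0, 0, 0, 0, 1]]]'

```text
clock: 8.5
position: [0.5752, -0.0224, 0.0705]
tool_rot: [-0.002, 0.771, 0.637, -0.003]
contact_force: [-7.8, -2.7, 9.9]
width: 0.0638
finger_force: 8.2
```

Call:
servo_tool --steps '[[[0.3, -0.06, 0, 0, 1], [-0.3, 0.06, 0, 0, 1], [0.3, -0.06, 0, 0, 1], [-0.3, 0.06, 0, 0, 1], [0, 0, 0, 0, 1]]]'

```text
clock: 9.0
position: [0.5778, -0.0232, 0.0716]
tool_rot: [-0.0, 0.771, 0.637, -0.001]
contact_force: [-5.7, -5.4, 9.8]
width: 0.0523
finger_force: 8.1
```

```bash
python3 org.py
```

```text
side [(array([11.7, 66.6]), 2754), (array([402. , 163.5]), 359), (array([270.2, 173.5]), 48), (array([344.7, 188.2]), 35), (array([398.6, 191.8]), 56), (array([336.1, 221.6]), 18), (array([337.8, 229.1]), 8)]
top [(array([204. , 204.1]), 11)]
[ 0.57999998 -0.02302444  0.07166815] 0.04635829840748814 [-4.76938101 -3.51038487 11.09068525]
```

Run:
```python
from h import *
c=cam("side"); a=cv2.resize(c["color"][120:240,290:390],None,fx=4,fy=4,interpolation=cv2.INTER_CUBIC)
t=cam("wrist"); b=cv2.resize(t["color"][0:400,150:483],(400,480))
cv2.imwrite("pics/s6.png",np.hstack([a,b])); print(sense()["width"])
```

```text
0.04646833191620994
```

View pics/s6.png

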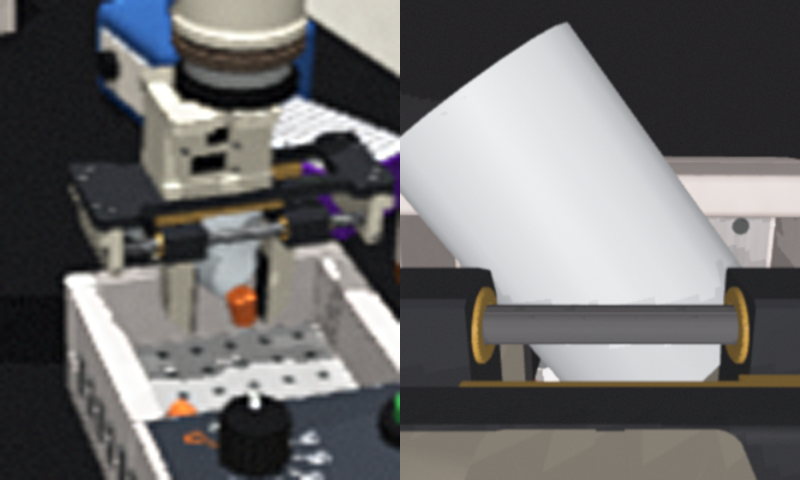

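Call:
servo_tool --steps '[[[0, 0, 0.2, 0, 1], [-0.05, -0.25, 0.3, 0, 1], [-0.1, -0.5, 0.3, 0, 1], [-0.15, -0.75, 0.3, 0, 1], [-0.2, -1.0, 0.3, 0, 1]]]'

```text
clock: 9.7
position: [0.5733, -0.0538, 0.0794]
tool_rot: [-0.0, 0.771, 0.636, -0.0]
contact_force: [-0.4, 0.6, -0.5]
width: 0.031
finger_force: 9.1
```

Call:
servo_tool --steps '[[[-0.05, -0.25, 0, 0, 1], [-0.08, -0.4, 0, 0, 1], [-0.1, -0.55, 0, 0, 1]]]'

```text
clock: 10.0
position: [0.5704, -0.0702, 0.0796]
tool_rot: [0.0, 0.771, 0.636, -0.0]
contact_force: [0.3, -1.0, 0.1]
width: 0.0215
finger_force: 0.9
```

```bash
python3 org.py
python3 - <<'E'
from h import *
t=cam("wrist"); cv2.imwrite("pics/w7.png",t["color"])
E
```

```text
side [(array([11.6, 66.9]), 2770), (array([402.6, 163.1]), 336), (array([270. , 173.6]), 47), (array([398.2, 191.7]), 57), (array([359.9, 211.8]), 44), (array([337.7, 221.3]), 23), (array([338. , 229.2]), 9)]
top [(array([204. , 204.1]), 11)]
[ 0.57063855 -0.0709636   0.07979592] 0.01170782158279709 [ 0.13167337 -1.23171026  0.19740227]
```

View pics/w7.png

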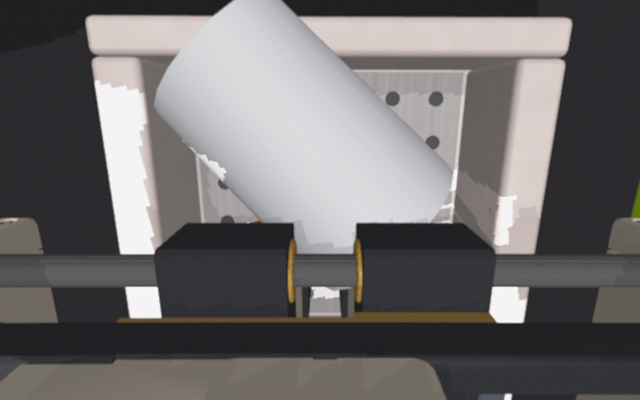

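Call:
servo_tool --steps '[[[-0.1, -0.5, 0, 0, 1], [-0.2, -1, 0, 0, 1], [-0.2, -1, 0.5, 0, 1], [-0.2, -1, 1.5, 0, 1], [-0.2, -1, 3, 0, 0]]]'

```text
clock: 10.65
position: [0.5625, -0.0995, 0.1694]
tool_rot: [-0.002, 0.772, 0.636, -0.002]
contact_force: [0.5, -0.6, -0.5]
width: 0.0047
finger_force: 0.0
```

Call:
servo_tool --steps '[[[0, 0.5, 1.5, 0, 0], [0, 1.5, 2.7, 0, -1], [0, 2.2, 2.7, 0, -1], [0, 2.2, 2.7, 0, -1], [0, 2.2, 2.7, 0, -1]]]'

```text
clock: 11.15
position: [0.5643, -0.0334, 0.2514]
tool_rot: [0.0, 0.771, 0.637, 0.0]
contact_force: [-0.2, -0.8, 0.6]
width: 0.0443
finger_force: 0.0
```

```bash
python3 org.py
python3 - <<'E'
from h import *
t=cam("wrist"); u=cam("top"); s=cam("side")
import pickle; pickle.dump([t,u,s],open("v8.pkl","wb"))
a=cv2.resize(t["color"][0:250,170:490],(480,375))
b=cv2.resize(s["color"][160:260,290:420],(320,246),interpolation=cv2.INTER_CUBIC)
o=np.zeros((375,800,3),np.uint8); o[:,:480]=a; o[:246,480:]=b
cv2.imwrite("pics/w8.png",o)
E
```

```text
side [(array([ 5.9, 68.2]), 1700), (array([402. , 163.4]), 359), (array([270.1, 173.5]), 48), (array([398.3, 191.7]), 56), (array([360.5, 211.5]), 44), (array([337.4, 221.3]), 21), (array([338. , 229.2]), 9)]
top [(array([204.2, 204. ]), 12)]
[ 0.56397778 -0.03491273  0.25044167] 0.0519865973285304 [0.55007404 0.22432785 0.59113363]
```

View pics/w8.png

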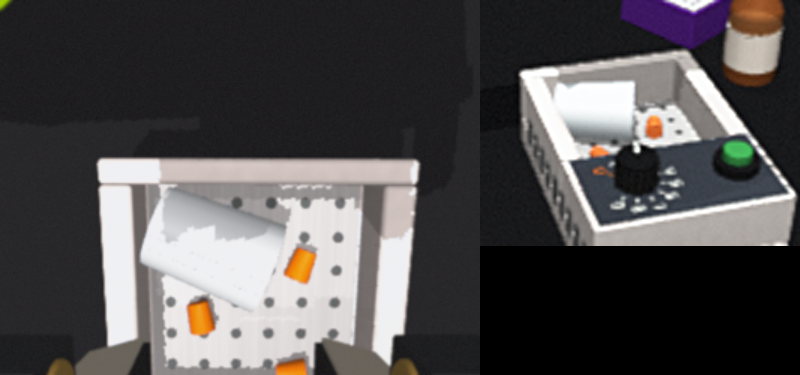

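```bash
cat > fit.py <<'E'
from h import *
import pickle
from scipy.optimize import minimize
from scipy.ndimage import map_coordinates
t,u,s=pickle.load(open("v8.pkl","rb"))
def model(x,y,yaw):
    a=np.arctan(4/80); # lying on floor: axis tilts so that generatrix flat; foot axis at z=35+27cos
    ax=np.array([np.cos(yaw)*np.cos(a),np.sin(yaw)*np.cos(a),np.sin(a)]); P0=np.array([x,y,0.066])-ax*0.04
    e1=np.array([-np.sin(yaw),np.cos(yaw),0]); e2=np.cross(ax,e1)
    th=np.linspace(0,2*np.pi,90)[:,None]
    return [P0+ax*h+r*(np.cos(th)*e1+np.sin(th)*e2) for h,r in((0,.027),(.08,.031))]
def sil(c,p):
    q=np.vstack([proj(c,m) for m in model(*p)]); hull=cv2.convexHull(q.astype(np.float32))[:,0]
    pts=[]; n=len(hull)
    for i in range(n):
        A,B=hull[i],hull[(i+1)%n]; d=B-A; L=np.hypot(*d)
        if L<1e-3: continue
        k=max(1,int(L)); nrm=np.array([d[1],-d[0]])/L
        for j in range(k): pts.append(np.r_[A+d*(j+.5)/k,nrm,L/k])
    return np.array(pts)
def score(p,c,lab):
    S=sil(c,p); f=0
    v=0
    for k in range(3):
        o=map_coordinates(lab[k],[S[:,1]+1.5*S[:,3],S[:,0]+1.5*S[:,2]],order=1,mode="nearest")
        i=map_coordinates(lab[k],[S[:,1]-1.5*S[:,3],S[:,0]-1.5*S[:,2]],order=1,mode="nearest")
        v=v+np.abs(o-i)
    return -(np.minimum(v,40)*S[:,4]).sum()/S[:,4].sum()
def run(cs):
    L=[(c,[cv2.GaussianBlur(c["color"],(0,0),1.0).astype(float)[:,:,k] for k in range(3)]) for c in cs]
    f=lambda p: sum(score(p,c,l) for c,l in L)
    pc=ray(t,[(215/1.5*1.0+170,250/1.5)],0.066)[0]; print("start",pc)
    for y0 in (-35,145):
        best=None
        for dx in (-.008,0,.008):
          for dy in (-.008,0,.008):
            for dyaw in (-8,0,8):
              r=minimize(f,[pc[0]+dx,pc[1]+dy,np.radians(y0+dyaw)],method="Nelder-Mead",options=dict(initial_simplex=np.array([pc[0]+dx,pc[1]+dy,np.radians(y0+dyaw)])+np.array([[0,0,0],[.004,0,0],[0,.004,0],[0,0,.06]]),maxiter=120))
              if best is None or r.fun<best.fun: best=r
        print(y0,best.fun,best.x[:2].round(4),np.degrees(best.x[2]).round(1))
run([t]); run([t,s])
E
python3 fit.py
```

```text
start [ 0.55419479 -0.02631222  0.066     ]
-35 -35.81578503554777 [ 0.552  -0.0243] -31.1
145 -33.87594061143194 [ 0.5484 -0.0268] 152.7
start [ 0.55419479 -0.02631222  0.066     ]
-35 -69.99930384390952 [ 0.5507 -0.025 ] -33.0
145 -67.95985284187094 [ 0.549  -0.0274] 154.2
```

Run:
```python
from h import *
import pickle
t,u,s=pickle.load(open("v8.pkl","rb"))
th=np.radians(-11.07); Rm=np.array([[np.cos(th),-np.sin(th)],[np.sin(th),np.cos(th)]]); T=np.array([0.5722,-0.0632])
px=np.array([(200,318),(300,265),(292,368)])/1.5+[170,0]
print("stoppers'",((ray(t,px,0.044)[:,:2]-T)@Rm).round(4))
# tray inner rim corners check: inside top corners in crop
px=np.array([(133,186),(383,186)])/1.5+[170,0]; print("inner +y rim",((ray(t,px,0.09)[:,:2]-T)@Rm).round(4))
px=np.array([(98,160),(418,160)])/1.5+[170,0]; print("outer +y rim",((ray(t,px,0.09)[:,:2]-T)@Rm).round(4))
a=np.radians(-32)
for p in ((0.5512,-0.0247),):
    m=(np.array(p)-T)@Rm; print("mid'",m.round(4),"axis'",(np.array([np.cos(a),np.sin(a)])@Rm).round(3))
print("c world", T+Rm@np.array([-.0073,.018]))
```

```text
stoppers' [[-0.0368 -0.0208]
 [ 0.0343  0.0183]
 [ 0.0308 -0.0595]]
inner +y rim [[-0.0723  0.0753]
 [ 0.0761  0.0752]]
outer +y rim [[-0.0921  0.0903]
 [ 0.0955  0.0901]]
mid' [-0.028   0.0338] axis' [ 0.934 -0.357]
c world [ 0.56849198 -0.04413326]
```

Call:
servo_tool --steps '[[[0.1, -0.1, 0, 1.6, -0.52], [0.2, -0.2, 0, 3.2, -0.52], [0.39, -0.37, 0, 4.8, -0.52], [0.39, -0.37, 0, 6.4, -0.52], [0.39, -0.37, 0, 8, -0.52]]]'

```text
clock: 11.9
position: [0.5761, -0.0457, 0.25]
tool_rot: [-0.0, 0.505, 0.863, -0.0]
contact_force: [0.1, -0.2, 0.0]
width: 0.07
finger_force: 0.0
```

Call:
servo_tool --steps '[[[0, 0, 0, 1.6, -0.52], [0, 0, -0.5, 3.2, -0.52], [0, 0, -1.5, 4.8, -0.52], [0, 0, -2.8, 5.8, -0.52], [0, 0, -4, 5.8, -0.52]]]'

```text
clock: 12.4
position: [0.5761, -0.0455, 0.1292]
tool_rot: [-0.0, 0.275, 0.962, -0.0]
contact_force: [-0.2, -0.3, -1.3]
width: 0.0695
finger_force: 0.0
```

Call:
servo_tool --steps '[[[0, 0, -0.9, 0, -0.52], [0, 0, -0.9, 0, -0.52], [0, 0, -0.9, 0, -0.52]]]'

```text
clock: 12.7
position: [0.5761, -0.045, 0.1036]
tool_rot: [-0.001, 0.276, 0.961, -0.0]
contact_force: [0.6, 0.1, 0.7]
width: 0.0697
finger_force: 0.0
```

Run:
```python
from h import *
s=sense(); q=s["tool_rot"]; T=np.array([0.5722,-0.0632]); th=np.radians(-11.07); Rm=np.array([[np.cos(th),-np.sin(th)],[np.sin(th),np.cos(th)]])
print(s["position"],(s["position"][:2]-T)@Rm,R.from_quat([q[1],q[2],q[3],q[0]]).as_matrix()[:2,1]@Rm,s["width"],s["contact_force"],s["joint_positions"].round(2))
```

```text
[ 0.57608402 -0.04503078  0.10356293] [0.00032312 0.01857691] [0.35695993 0.93411941] 0.06973682708434938 [0.60531595 0.06862492 0.65403479] [ 0.12  0.49 -0.11  1.84  0.07  0.81  0.98]
```

Call:
servo_tool --steps '[[[0, -0.03, -0.3, 0, -0.52], [0, -0.03, -0.6, 0, -0.52], [0, -0.03, -0.8, 0, -0.52], [0, -0.03, -0.95, 0, -0.52]]]'

```text
clock: 13.1
position: [0.5763, -0.0453, 0.075]
tool_rot: [0.0, 0.275, 0.961, 0.0]
contact_force: [-0.9, -0.1, -0.5]
width: 0.0697
finger_force: 0.2
```

Call:
servo_tool --steps '[[[0, 0, -0.15, 0, -0.52], [0, 0, -0.3, 0, -0.52], [0, 0, -0.45, 0, -0.52]]]'

```text
clock: 13.4
position: [0.5767, -0.0451, 0.0616]
tool_rot: [0.0, 0.275, 0.961, 0.0]
contact_force: [0.8, 0.6, 0.6]
width: 0.0694
finger_force: 0.4
```

Call:
servo_tool --steps '[[[0, 0, -0.15, 0, -0.52], [0, 0, -0.3, 0, -0.52], [0, 0, -0.3, 0, -0.52]]]'

```text
clock: 13.7
position: [0.5757, -0.0454, 0.0519]
tool_rot: [-0.001, 0.275, 0.961, -0.0]
contact_force: [0.7, -0.2, -0.8]
width: 0.0698
finger_force: 0.1
```

Call:
servo_tool --steps '[[[0, 0, 0, 0, 1], [0, 0, 0, 0, 1], [0, 0, 0, 0, 1], [0, 0, 0, 0, 1], [0, 0, 0, 0, 1]]]' --newtons 10

```text
clock: 14.2
position: [0.5765, -0.0456, 0.0529]
tool_rot: [0.0, 0.275, 0.961, -0.0]
contact_force: [0.4, -1.2, -0.5]
width: 0.0614
finger_force: 10.0
```

Call:
servo_tool --steps '[[[0, 0, 0.3, 0, 1], [0, 0, 0.6, 0, 1], [0, 0, 0.9, 0, 1], [0, 0, 1.2, 0, 1], [0, 0, 1.5, 0, 1]]]'

```text
clock: 14.7
position: [0.576, -0.0455, 0.0986]
tool_rot: [-0.0, 0.275, 0.961, -0.0]
contact_force: [-0.2, -0.6, -1.5]
width: 0.0613
finger_force: 9.9
```

Call:
servo_tool --steps '[[[0, 0, 1, 0, 1], [0, 0, 2, 0, 1], [0, 0, 3, 0, 1], [0, 0, 3.5, 0, 1], [0, 0, 3.5, 0, 1]]]'

```text
clock: 15.2
position: [0.5781, -0.0455, 0.206]
tool_rot: [0.003, 0.275, 0.961, 0.001]
contact_force: [0.9, -0.7, -0.7]
width: 0.061
finger_force: 9.8
```

```bash
cat > tilt.py <<'E'
from h import *
import sys
from scipy.ndimage import map_coordinates
# grasp point on axis, 'd' from foot; tilt about closing axis; beaker-mouth horizontal heading = hd
def score(c,g,hd,tilt,d):
    ax=np.r_[np.sin(tilt)*hd,np.cos(tilt)]; e1=np.array([-hd[1],hd[0],0]); e2=np.cross(ax,e1); t=np.linspace(0,2*np.pi,90)[:,None]
    P=[g+ax*(h-d)+r*(np.cos(t)*e1+np.sin(t)*e2) for h,r in((0,.027),(.08,.031))]
    H=cv2.convexHull(proj(c,np.vstack(P)).astype(np.float32))[:,0]; I=cv2.GaussianBlur(c["color"],(0,0),.8).astype(float)
    pts=[]
    for A,B in zip(H,np.roll(H,-1,0)):
        v=B-A;L=np.hypot(*v)
        if L<1e-3: continue
        for j in range(max(1,int(L))): pts.append(np.r_[A+v*(j+.5)/max(1,int(L)),v[1]/L,-v[0]/L,L/max(1,int(L))])
    S=np.array(pts); w=0
    for k in range(3):
        w=w+np.abs(map_coordinates(I[:,:,k],[S[:,1]+1.5*S[:,3],S[:,0]+1.5*S[:,2]],order=1)-map_coordinates(I[:,:,k],[S[:,1]-1.5*S[:,3],S[:,0]-1.5*S[:,2]],order=1))
    return (np.minimum(w,80)*S[:,4]).sum()/S[:,4].sum()
s=sense(); c=cam("side"); q=s["tool_rot"]; y=R.from_quat([q[1],q[2],q[3],q[0]]).as_matrix()[:2,1]
hd=np.array([y[1],-y[0]]); 
if len(sys.argv)>1: hd=hd*float(sys.argv[1])
g=s["position"]+[0,0,.019]; print("pos",s["position"].round(4),"hd",hd.round(3),s["width"],s["contact_force"].round(1))
r=[(score(c,g,hd,np.radians(t),d),t,d) for t in range(-30,150,5) for d in (.066,.072,.076)]
print(sorted(r)[::-1][:6])
E
python3 tilt.py
```

```text
pos [ 0.5781 -0.0455  0.206 ] hd [ 0.849 -0.529] 0.061036890982649715 [ 0.9 -0.7 -0.7]
[(np.float64(67.8496341075391), 30, 0.072), (np.float64(66.89178662236033), 35, 0.072), (np.float64(66.70863837133373), 35, 0.076), (np.float64(66.16440373111594), 30, 0.076), (np.float64(62.71161889300163), 25, 0.076), (np.float64(62.14283974566941), 25, 0.072)]
```

Call:
servo_tool --steps '[[[0, 0, 0, 0, 1], [0, 0, 0, 0, 1], [0, 0, 0, 0, 1], [0, 0, 0, 0, 1], [0, 0, 0, 0, 1]]]' --newtons 4

```text
clock: 15.75
position: [0.5761, -0.0454, 0.2022]
tool_rot: [-0.0, 0.275, 0.961, -0.0]
contact_force: [-0.5, -0.3, -0.3]
width: 0.0603
finger_force: 4.0
```

```bash
python3 tilt.py
```

```text
pos [ 0.5761 -0.0454  0.2022] hd [ 0.849 -0.529] 0.06029374438825329 [-0.5 -0.3 -0.3]
[(np.float64(62.85828766822597), 10, 0.076), (np.float64(62.526196954619365), 5, 0.076), (np.float64(61.60159956841038), 15, 0.066), (np.float64(61.54305819933493), 10, 0.072), (np.float64(61.152865247954935), 15, 0.076), (np.float64(60.99620061870115), 10, 0.066)]
```

Call:
servo_tool --steps '[[[-0.3, 0.5, 0, 0, 1], [-0.8, 1.3, 0, 0, 1], [-1.4, 2.2, 0, 0, 1], [-2, 3.2, 0, 0, 1], [-2.6, 4.2, 0, 0, 1]]]' --newtons 7

```text
clock: 16.3
position: [0.4966, 0.0826, 0.2028]
tool_rot: [-0.0, 0.275, 0.961, 0.0]
contact_force: [0.6, -0.6, -1.0]
width: 0.0603
finger_force: 7.0
```

Call:
servo_tool --steps '[[[-0.6, 1, 0, 0, 1], [-1.2, 2, 0, 0, 1], [-1.8, 3, 0, 0, 1], [-2.4, 3.8, 0, 0, 1], [-2.69, 4.33, 0, 0, 1]]]'

```text
clock: 16.8
position: [0.4146, 0.2133, 0.2029]
tool_rot: [-0.0, 0.273, 0.962, 0.0]
contact_force: [-0.3, -0.2, -1.2]
width: 0.06
finger_force: 7.0
```

Call:
servo_tool --steps '[[[0, 0, -0.8, 0, 1], [0, 0, -1.6, 0, 1], [0, 0, -2.4, 0, 1], [0, 0, -3.2, 0, 1], [0, 0, -4, 0, 1]]]'

```text
clock: 17.3
position: [0.4167, 0.2113, 0.0822]
tool_rot: [0.0, 0.275, 0.962, 0.0]
contact_force: [0.7, -1.1, -1.4]
width: 0.0603
finger_force: 7.0
```

```bash
python3 tilt.py
```

```text
pos [0.4167 0.2113 0.0822] hd [ 0.849 -0.528] 0.06028159682061239 [ 0.7 -1.1 -1.4]
[(np.float64(70.03594042501672), 10, 0.076), (np.float64(67.51911497827136), 15, 0.076), (np.float64(67.07491942997139), 5, 0.076), (np.float64(64.96789706409517), 10, 0.072), (np.float64(64.44656961806113), 15, 0.072), (np.float64(62.82243729917743), 5, 0.072)]
```

Call:
servo_tool --steps '[[[0, 0, -0.3, 0, 1], [0, 0, -0.5, 0, 1], [0, 0, -0.6, 0, 1], [0, 0, -0.7, 0, 1], [0, 0, -0.75, 0, 1]]]' --newtons 4

```text
clock: 17.85
position: [0.4183, 0.2109, 0.0613]
tool_rot: [0.001, 0.275, 0.961, 0.0]
contact_force: [-1.9, -0.7, 5.4]
width: 0.0602
finger_force: 4.0
```

Call:
servo_tool --steps '[[[0, 0, -0.05, 0, 1], [0, 0, -0.1, 0, 1], [0, 0, -0.1, 0, 1]]]'

```text
clock: 18.15
position: [0.4183, 0.2109, 0.0584]
tool_rot: [0.001, 0.275, 0.961, 0.001]
contact_force: [-1.0, -0.3, 4.0]
width: 0.0599
finger_force: 4.0
```

```bash
python3 tilt.py
```

```text
pos [0.4183 0.2109 0.0584] hd [ 0.849 -0.529] 0.05986847555559412 [-1.  -0.3  4. ]
[(np.float64(73.69331085596876), 10, 0.066), (np.float64(73.41303107647191), 15, 0.066), (np.float64(71.55302061167687), 15, 0.072), (np.float64(70.40175161734662), 10, 0.072), (np.float64(69.77387026370863), 20, 0.066), (np.float64(68.71257227288329), 20, 0.072)]
```

Call:
servo_tool --steps '[[[0, 0, 0, 0, 0.0], [0, 0, 0, 0, -0.4], [0, 0, 0, 0, -0.65], [0, 0, 0, 0, -0.65], [0, 0, 0, 0, -0.65]]]'

```text
clock: 18.7
position: [0.4177, 0.2105, 0.0572]
tool_rot: [0.0, 0.275, 0.961, 0.0]
contact_force: [0.5, 0.1, -0.2]
width: 0.0756
finger_force: 0.0
```

Call:
servo_tool --steps '[[[0, 0, 1, 0, -0.65], [0, 0, 2.5, 0, -0.65], [0, 0, 4, 0, -1], [0, 0, 5, 0, -1], [0, 0, 5, 0, -1]]]'

```text
clock: 19.2
position: [0.4205, 0.2121, 0.2118]
tool_rot: [0.003, 0.275, 0.961, 0.003]
contact_force: [0.7, 1.2, 0.7]
width: 0.091
finger_force: 0.0
```

Run:
```python
from h import *
import meas
w=cam("wrist"); t=cam("top"); s=sense(); print(s["position"],s["width"])
for p,a in meas.blobs(w,*meas.B): print("wblue",p,a,ray(w,[p],0.02)[0].round(4))
for p,a in meas.blobs(t,*meas.B): 
    P=ray(t,[p],0.02)[0]
    if .35<P[0]<.7: print("tblue",p,a,P.round(4))
sd=cam("side")
# coaster disc silhouettes + beaker: side crop and wrist crop
a=cv2.resize(sd["color"][120:220,220:340],(480,400),interpolation=cv2.INTER_CUBIC); b=w["color"][:,160:480]
cv2.imwrite("pics/c9.png",np.hstack([a,b]))
```

```text
[0.41794139 0.2105552  0.2076781 ] 0.09166166982264065
wblue [444.1  89.8] 315 [0.4148 0.3517 0.02  ]
wblue [491.5 149.3] 455 [0.4908 0.3659 0.02  ]
wblue [ 18.8 183.6] 1090 [ 0.268 -0.055  0.02 ]
tblue [454.8 180.6] 197 [ 0.5521 -0.4012  0.02  ]
tblue [  3.9 213. ] 153 [0.4565 0.8206 0.02  ]
tblue [460.2 225.5] 204 [ 0.4285 -0.4084  0.02  ]
```

View pics/c9.png

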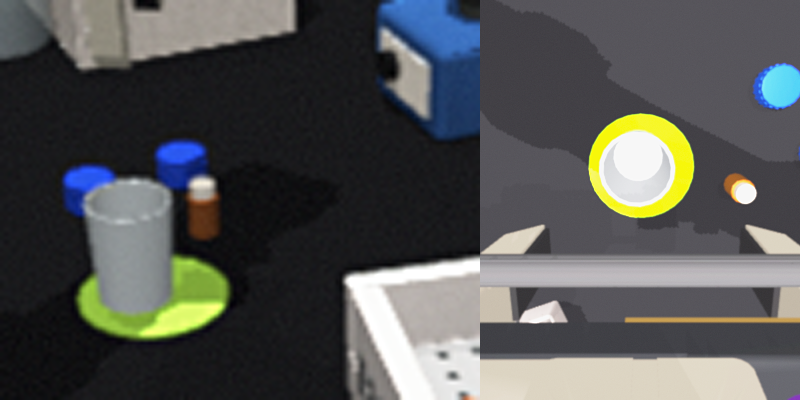

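Call:
servo_tool --steps '[[[0, 1.3, 0, 0, -0.43], [0, 2.6, 0, 0, -0.43], [0, 3.9, 0, 0, -0.43], [0, 4.6, 0, 0, -0.43], [0, 4.6, 0, 0, -0.43]]]'

```text
clock: 19.85
position: [0.4153, 0.3517, 0.2051]
tool_rot: [-0.002, 0.273, 0.962, -0.0]
contact_force: [-1.0, -0.2, -0.9]
width: 0.0656
finger_force: 0.0
```

```bash
cat > caps.py <<'E'
from h import *
from meas import blobs
def show(n):
    c=cam(n)
    for p,a in blobs(c,(95,110,70),(125,255,255),60):
        P=ray(c,[p],0.018)[0]
        if .3<P[0]<.75 and abs(P[1])<.55: print(n,p,a,P.round(4))
    return c
if __name__=="__main__":
    s=sense(); w=show("wrist"); show("top"); print(s["position"].round(4),s["width"].round(4),s["clock"])
    T=np.array([0.5722,-0.0632]); th=np.radians(-11.07); Rm=np.array([[np.cos(th),-np.sin(th)],[np.sin(th),np.cos(th)]])
    c=cam("top")
    for p,a in blobs(c,(3,140,80),(20,255,255),8): print("org",p,a,((ray(c,[p],.044)[0,:2]-T)@Rm).round(3))
E
python3 caps.py
```

```text
wrist [339.6 172.9] 1083 [0.4221 0.3643 0.018 ]
wrist [385.2 228.1] 1134 [0.4969 0.3745 0.018 ]
top [454.7 180.9] 220 [ 0.5517 -0.4016  0.018 ]
top [169.8 197.7] 213 [0.501  0.3763 0.018 ]
top [460.  225.6] 223 [ 0.4285 -0.4086  0.018 ]Traceback (most recent call last):
  File "caps.py", line 10, in <module>
    s=sense(); w=show("wrist"); show("top"); print(s["position"].round(4),s["width"].round(4),s["clock"])
                                                                          ^^^^^^^^^^^^^^^^
AttributeError: 'float' object has no attribute 'round'
```

Call:
servo_tool --steps '[[[0.1, 0.54, -1, 0, -0.43], [0.1, 0.54, -2.4, 0, -0.43], [0.1, 0.54, -3.8, 0, -0.43], [0.1, 0.54, -5, 0, -0.43], [0.1, 0.54, -5.5, 0, -0.43]]]'

```text
clock: 20.45
position: [0.4187, 0.3604, 0.0382]
tool_rot: [-0.002, 0.276, 0.961, -0.004]
contact_force: [-0.1, -0.3, -0.1]
width: 0.0656
finger_force: 0.0
```

Call:
servo_tool --steps '[[[0, 0, -0.6, 0, -0.43], [0, 0, -1.1, 0, -0.43], [0, 0, -1.25, 0, -0.43], [0, 0, -1.25, 0, -0.43]]]'

```text
clock: 20.85
position: [0.4206, 0.3642, 0.0046]
tool_rot: [-0.0, 0.275, 0.961, -0.0]
contact_force: [-0.1, 0.8, -0.1]
width: 0.0654
finger_force: 0.0
```

Call:
servo_tool --steps '[[[0, 0, 0, 0, 1], [0, 0, 0, 0, 1], [0, 0, 0, 0, 1], [0, 0, 0, 0, 1]]]' --newtons 12

```text
clock: 21.25
position: [0.4209, 0.365, 0.0053]
tool_rot: [0.0, 0.275, 0.961, 0.0]
contact_force: [0.4, -0.4, 2.3]
width: 0.0388
finger_force: 12.1
```

Call:
servo_tool --steps '[[[0, 0, 1.5, 0, 1], [0, 0, 3, 0, 1], [0, 0, 4.5, 0, 1], [0.2, -1, 5.5, 0, 1], [0.6, -2.4, 6, 0, 1]]]'

```text
clock: 21.75
position: [0.4389, 0.296, 0.1885]
tool_rot: [0.002, 0.272, 0.962, 0.003]
contact_force: [1.3, 0.4, -0.3]
width: 0.0386
finger_force: 12.0
```

Call:
servo_tool --steps '[[[0.4, -1.5, 0, 0, 1], [0.8, -3, 0, 0, 1], [1.2, -4.5, 0, 0, 1], [1.6, -6, 0, 0, 1], [2, -7.4, 0, 0, 1]]]'

```text
clock: 22.25
position: [0.4987, 0.0685, 0.1851]
tool_rot: [0.0, 0.275, 0.961, -0.0]
contact_force: [0.1, -0.2, -0.7]
width: 0.0388
finger_force: 12.0
```

Call:
servo_tool --steps '[[[0.5, -1.5, 0, 0, 1], [1, -2.8, 0, 0, 1], [1.11, -3.52, 0, 0, 1], [1.11, -3.52, 0, 0, 1]]]'

```text
clock: 22.65
position: [0.5321, -0.0398, 0.1848]
tool_rot: [0.0, 0.278, 0.96, -0.001]
contact_force: [-0.9, 0.1, -1.0]
width: 0.0385
finger_force: 12.0
```

```bash
cat > st.py <<'E'
from h import *
from meas import blobs
T=np.array([0.5722,-0.0632]); th=np.radians(-11.07); Rm=np.array([[np.cos(th),-np.sin(th)],[np.sin(th),np.cos(th)]])
s=sense(); print(s["position"].round(4),((s["position"][:2]-T)@Rm).round(3),round(s["width"],4),round(s["clock"],2))
for n in ("wrist","side","top"):
    c=cam(n)
    for nm,lo,hi,z in (("org",(3,140,80),(22,255,255),.044),("blue",(95,110,70),(125,255,255),.05)):
        for p,a in blobs(c,lo,hi,8):
            q=(ray(c,[p],z)[0,:2]-T)@Rm
            if abs(q).max()<.095: print(n,nm,p,a,q.round(3))
E
python3 st.py
```

```text
[ 0.5321 -0.0398  0.1848] [-0.044  0.015] 0.0385 22.65
wrist org [290.3 204.6] 469 [-0.037 -0.021]
wrist org [417.8 272.4] 376 [0.067 0.064]
wrist org [282. 292.] 117 [ 0.04  -0.061]
wrist blue [324.6 232. ] 3662 [-0.004 -0.001]
wrist blue [324.5 291.8] 567 [ 0.051 -0.023]
side org [360.4 211.3] 46 [0.034 0.021]
side org [337.7 221.3] 23 [-0.036 -0.006]
side org [338.  229.2] 9 [-0.046 -0.038]
```

Call:
servo_tool --steps '[[[0, 0, -1.2, 0, 1], [0, 0, -2.4, 0, 1], [0, 0, -3.3, 0, 1], [0, 0, -3.6, 0, 1], [0, 0, -3.6, 0, 1]]]'

```text
clock: 23.3
position: [0.5308, -0.0333, 0.0758]
tool_rot: [-0.001, 0.274, 0.962, 0.0]
contact_force: [-0.3, 0.3, -0.3]
width: 0.0385
finger_force: 12.0
```

Call:
servo_tool --steps '[[[0, 0, 0, 0, -0.2], [0, 0, 0, 0, -0.2], [0, 0, 0, 0, -0.2], [0, 0, 1, 0, -0.2], [0, 0, 2.5, 0, -0.2]]]'

```text
clock: 23.8
position: [0.5299, -0.0349, 0.151]
tool_rot: [-0.002, 0.275, 0.961, -0.0]
contact_force: [1.0, -1.2, -0.2]
width: 0.0547
finger_force: 0.0
```

Call:
servo_tool --steps '[[[-0.1, 1.5, 1.2, 0, -0.43], [-0.2, 3, 1.4, 0, -0.43], [-0.3, 4.6, 1.4, 0, -0.43], [-0.4, 6.1, 1.4, 0, -0.43], [-0.5, 7.7, 1.4, 0, -0.43]]]'

```text
clock: 24.3
position: [0.5172, 0.1976, 0.1952]
tool_rot: [0.001, 0.276, 0.961, 0.001]
contact_force: [1.2, -0.7, 0.7]
width: 0.0655
finger_force: 0.0
```

Call:
servo_tool --steps '[[[-0.1, 1.5, 0, 0, -0.43], [-0.3, 3, 0, 0, -0.43], [-0.4, 4.5, 0, 0, -0.43], [-0.5, 5.5, 0, 0, -0.43], [-0.5, 5.5, 0, 0, -0.43]]]'

```text
clock: 24.8
position: [0.4995, 0.3678, 0.1949]
tool_rot: [-0.001, 0.271, 0.962, 0.002]
contact_force: [0.0, -0.1, -0.1]
width: 0.0656
finger_force: 0.0
```

```bash
sed -i 's/s\["width"\].round(4)/s["width"]/' caps.py; python3 caps.py; python3 st.py
```

```text
wrist [332.9 174.2] 1343 [0.5028 0.3756 0.018 ]
top [454.7 180.9] 220 [ 0.5517 -0.4016  0.018 ]
top [320.8 184.9] 173 [ 0.5386 -0.0338  0.018 ]
top [171.8 199.2] 144 [0.4969 0.3706 0.018 ]
top [460.  225.6] 223 [ 0.4285 -0.4086  0.018 ]
[0.4995 0.3678 0.1949] 0.06563387640759018 24.8
org [327.3 157.2] 39 [0.034 0.019]
org [356.4 164.3] 45 [ 0.03  -0.062]
org [336.4 185.3] 40 [-0.037 -0.02 ]
org [203.9 203.8] 14 [-0.155  0.314]
[0.5023 0.3602 0.194 ] [-0.15   0.402] 0.0654 24.95
side org [360.4 211.4] 45 [0.034 0.021]
side org [337.4 221.4] 20 [-0.037 -0.007]
side blue [331.9 212.7] 154 [-0.042  0.026]
top org [327.3 157.2] 39 [0.034 0.019]
top org [356.5 164.3] 42 [ 0.03  -0.062]
top org [336.4 185.3] 40 [-0.037 -0.02 ]
top blue [320.8 184.9] 173 [-0.046  0.021]
```

Call:
servo_tool --steps '[[[0, 0.5, -1, 0, -0.43], [0, 0.5, -2.4, 0, -0.43], [0, 0.5, -3.8, 0, -0.43], [0, 0.5, -4.8, 0, -0.43], [0, 0.5, -5.3, 0, -0.43]]]'

```text
clock: 25.6
position: [0.5009, 0.3732, 0.0317]
tool_rot: [-0.001, 0.276, 0.961, -0.002]
contact_force: [-0.6, -0.8, -0.4]
width: 0.0657
finger_force: 0.0
```

Call:
servo_tool --steps '[[[0, 0, -0.5, 0, -0.43], [0, 0, -0.9, 0, -0.43], [0, 0, -1, 0, -0.43], [0, 0, -1, 0, -0.43]]]'

```text
clock: 26.0
position: [0.5022, 0.3764, 0.0051]
tool_rot: [0.0, 0.275, 0.961, 0.0]
contact_force: [-1.1, 0.7, 0.5]
width: 0.0658
finger_force: 0.0
```

Call:
servo_tool --steps '[[[0, 0, 0, 0, 1], [0, 0, 0, 0, 1], [0, 0, 0, 0, 1], [0, 0, 0, 0, 1]]]' --newtons 12

```text
clock: 26.4
position: [0.5022, 0.3763, 0.0052]
tool_rot: [0.0, 0.275, 0.961, 0.0]
contact_force: [0.7, 0.8, 3.0]
width: 0.039
finger_force: 12.1
```

Call:
servo_tool --steps '[[[0, 0, 1.5, 0, 1], [0, 0, 3, 0, 1], [0, 0, 4.5, 0, 1], [0, 0, 5.5, 0, 1], [0, 0, 6, 0, 1]]]'

```text
clock: 26.9
position: [0.5032, 0.3773, 0.1885]
tool_rot: [0.002, 0.275, 0.961, 0.002]
contact_force: [1.0, 0.1, -0.6]
width: 0.0386
finger_force: 12.0
```

Call:
servo_tool --steps '[[[0.2, -1.2, 0, 0, 1], [0.5, -2.8, 0, 0, 1], [0.8, -4.4, 0, 0, 1], [1.1, -6, 0, 0, 1], [1.4, -7.6, 0, 0, 1]]]'

```text
clock: 27.4
position: [0.5432, 0.1459, 0.1836]
tool_rot: [-0.001, 0.275, 0.961, -0.0]
contact_force: [1.5, 0.5, -0.2]
width: 0.0386
finger_force: 12.0
```

Call:
servo_tool --steps '[[[0.3, -1.6, 0, 0, 1], [0.6, -3.2, 0, 0, 1], [0.9, -4.8, 0, 0, 1], [1.08, -6.24, 0, 0, 1], [1.08, -6.24, 0, 0, 1]]]'

```text
clock: 27.9
position: [0.5756, -0.0488, 0.1833]
tool_rot: [-0.0, 0.281, 0.96, -0.003]
contact_force: [0.1, -0.6, -0.3]
width: 0.0383
finger_force: 12.0
```

Call:
servo_tool --steps '[[[0, 0, -1.2, 0, 1], [0, 0, -2.4, 0, 1], [0, 0, -3.3, 0, 1], [0, 0, -3.6, 0, 1], [0, 0, -3.6, 0, 1]]]'

```text
clock: 28.4
position: [0.5746, -0.0386, 0.0748]
tool_rot: [-0.002, 0.275, 0.961, -0.0]
contact_force: [0.0, 1.0, -1.0]
width: 0.0387
finger_force: 12.0
```

Call:
servo_tool --steps '[[[0, 0, 0, 0, -0.2], [0, 0, 0, 0, -0.2], [0, 0, 0, 0, -0.2], [0, 0, 1, 0, -0.2], [0, 0, 2.5, 0, -0.2]]]'

```text
clock: 28.9
position: [0.5742, -0.039, 0.1508]
tool_rot: [-0.002, 0.275, 0.961, -0.0]
contact_force: [0.6, 0.0, 0.2]
width: 0.0552
finger_force: 0.0
```

Call:
servo_tool --steps '[[[-0.1, -0.6, 1.4, 0, -0.43], [-0.2, -2.2, 1.4, 0, -0.43], [-0.3, -3.8, 1.4, 0, -0.43], [-0.4, -5.4, 1.4, 0, -0.43], [-0.5, -7, 1.4, 0, -0.43]]]'

```text
clock: 29.4
position: [0.5614, -0.2511, 0.1953]
tool_rot: [0.001, 0.275, 0.961, -0.0]
contact_force: [1.2, 0.2, 0.2]
width: 0.0656
finger_force: 0.0
```

Call:
servo_tool --steps '[[[-0.1, -1.5, 0, 0, -0.43], [-0.2, -3, 0, 0, -0.43], [-0.33, -4.5, 0, 0, -0.43], [-0.33, -5.09, 0, 0, -0.43], [-0.33, -5.09, 0, 0, -0.43]]]'

```text
clock: 29.9
position: [0.5496, -0.4065, 0.1943]
tool_rot: [0.0, 0.278, 0.961, -0.001]
contact_force: [-0.9, 1.0, 0.3]
width: 0.0653
finger_force: 0.0
```

Call:
servo_tool --steps '[[[0, 0, 0, 0, -0.43], [0, 0, 0, 0, -0.43]]]'

```text
clock: 30.1
position: [0.5526, -0.3991, 0.1941]
tool_rot: [0.0, 0.274, 0.962, 0.001]
contact_force: [0.1, 0.1, -0.3]
width: 0.0655
finger_force: 0.0
```

```bash
python3 caps.py; python3 st.py | grep -v wrist
```

```text
wrist [248.7  67.9] 508 [ 0.4332 -0.4054  0.018 ]
wrist [321.8 177.1] 1370 [ 0.5527 -0.4025  0.018 ]
top [322.5 168.3] 170 [ 0.5855 -0.0384  0.018 ]
top [454.6 181.1] 214 [ 0.5511 -0.4013  0.018 ]
top [320.8 184.9] 172 [ 0.5386 -0.0338  0.018 ]
top [460.1 225.6] 222 [ 0.4285 -0.4089  0.018 ]
[ 0.5526 -0.3991  0.1941] 0.06546218409996342 30.1
org [327.3 157.2] 39 [0.034 0.019]
org [356.4 164.3] 45 [ 0.03  -0.062]
org [336.4 185.3] 40 [-0.037 -0.02 ]
org [204.  204.1] 11 [-0.156  0.314]
[ 0.5524 -0.3998  0.194 ] [ 0.045 -0.334] 0.0657 30.25
side org [360.4 211.4] 44 [0.034 0.021]
side org [337.4 221.5] 21 [-0.037 -0.007]
side org [338.  229.2] 9 [-0.046 -0.038]
side blue [340.5 211.3] 363 [-0.019  0.026]
top org [327.3 157.2] 39 [0.034 0.019]
top org [356.5 164.2] 44 [ 0.031 -0.062]
top org [336.4 185.3] 40 [-0.037 -0.02 ]
top blue [322.5 168.3] 170 [-0.     0.026]
top blue [320.8 184.9] 172 [-0.046  0.021]
```

Call:
servo_tool --steps '[[[0, -0.08, -1, 0, -0.43], [0, -0.08, -2.4, 0, -0.43], [0, -0.08, -3.8, 0, -0.43], [0, -0.08, -4.8, 0, -0.43], [0, -0.08, -5.3, 0, -0.43]]]'

```text
clock: 30.9
position: [0.5494, -0.4026, 0.0312]
tool_rot: [-0.002, 0.275, 0.961, 0.001]
contact_force: [0.0, -0.3, 0.6]
width: 0.0655
finger_force: 0.0
```

Call:
servo_tool --steps '[[[0, 0, -0.5, 0, -0.43], [0, 0, -0.9, 0, -0.43], [0, 0, -1, 0, -0.43], [0, 0, -1, 0, -0.43]]]'

```text
clock: 31.3
position: [0.5517, -0.4044, 0.0051]
tool_rot: [0.0, 0.275, 0.961, -0.0]
contact_force: [0.4, -0.4, -0.4]
width: 0.0656
finger_force: 0.0
```

Call:
servo_tool --steps '[[[0, 0, 0, 0, 1], [0, 0, 0, 0, 1], [0, 0, 0, 0, 1], [0, 0, 0, 0, 1]]]' --newtons 12

```text
clock: 31.7
position: [0.5517, -0.4044, 0.0053]
tool_rot: [0.0, 0.275, 0.961, -0.0]
contact_force: [0.3, -0.4, 3.8]
width: 0.0387
finger_force: 12.1
```

Call:
servo_tool --steps '[[[0, 0, 1.5, 0, 1], [0, 0, 3, 0, 1], [0, 0, 4.5, 0, 1], [0, 0, 5.5, 0, 1], [0, 0, 6, 0, 1]]]'

```text
clock: 32.2
position: [0.5529, -0.4053, 0.189]
tool_rot: [0.003, 0.275, 0.961, -0.001]
contact_force: [0.2, -0.5, -0.8]
width: 0.0388
finger_force: 12.0
```

Call:
servo_tool --steps '[[[0.2, 1.2, 0, 0, 1], [0.5, 2.8, 0, 0, 1], [0.8, 4.4, 0, 0, 1], [1.1, 6, 0, 0, 1], [1.4, 7.4, 0, 0, 1]]]'

```text
clock: 32.7
position: [0.5928, -0.179, 0.1835]
tool_rot: [-0.001, 0.274, 0.962, 0.0]
contact_force: [0.7, -0.5, -0.2]
width: 0.0385
finger_force: 12.0
```

Call:
servo_tool --steps '[[[0.3, 1.5, 0, 0, 1], [0.64, 2.8, 0, 0, 1], [0.64, 3.1, 0, 0, 1], [0.64, 3.1, 0, 0, 1], [0.64, 3.1, 0, 0, 1]]]'

```text
clock: 33.2
position: [0.6118, -0.0908, 0.1839]
tool_rot: [-0.001, 0.276, 0.961, -0.001]
contact_force: [-0.3, -1.4, -0.1]
width: 0.0385
finger_force: 12.0
```

Call:
servo_tool --steps '[[[0, 0, -1.2, 0, 1], [0, 0, -2.4, 0, 1], [0, 0, -3.3, 0, 1], [0, 0, -3.6, 0, 1], [0, 0, -3.6, 0, 1]]]'

```text
clock: 33.7
position: [0.611, -0.0913, 0.0751]
tool_rot: [-0.002, 0.276, 0.961, -0.001]
contact_force: [-0.0, -0.4, 0.6]
width: 0.0388
finger_force: 12.0
```

Call:
servo_tool --steps '[[[0, 0, 0, 0, -0.2], [0, 0, 0, 0, -0.2], [0, 0, 0, 0, -0.2], [0, 0, 1, 0, -0.2], [0, 0, 2.5, 0, -0.2]]]'

```text
clock: 34.2
position: [0.6104, -0.0889, 0.1506]
tool_rot: [-0.003, 0.275, 0.961, -0.0]
contact_force: [1.0, 0.5, 0.7]
width: 0.055
finger_force: 0.0
```

Call:
servo_tool --steps '[[[-0.4, -0.6, 1.4, 0, -0.43], [-1.2, -2, 1.4, 0, -0.43], [-2, -3.4, 1.4, 0, -0.43], [-2.8, -4.8, 1.4, 0, -0.43], [-3.6, -6.2, 1.4, 0, -0.43]]]'

```text
clock: 34.7
position: [0.504, -0.2768, 0.1953]
tool_rot: [0.001, 0.275, 0.962, -0.0]
contact_force: [1.6, -1.2, -0.1]
width: 0.0657
finger_force: 0.0
```

Call:
servo_tool --steps '[[[-0.8, -1.4, 0, 0, -0.43], [-1.6, -2.8, 0, 0, -0.43], [-2.5, -4.2, 0, 0, -0.43], [-2.5, -4.4, 0, 0, -0.43], [-2.5, -4.4, 0, 0, -0.43]]]'

```text
clock: 35.2
position: [0.4284, -0.4097, 0.1947]
tool_rot: [0.001, 0.277, 0.961, -0.001]
contact_force: [0.9, 0.8, -0.9]
width: 0.0657
finger_force: 0.0
```

Call:
servo_tool --steps '[[[0, 0, 0, 0, -0.43], [0, 0, 0, 0, -0.43]]]'

```text
clock: 35.4
position: [0.4312, -0.4052, 0.194]
tool_rot: [0.0, 0.273, 0.962, 0.0]
contact_force: [0.2, 0.6, -0.5]
width: 0.0657
finger_force: 0.0
```

```bash
python3 caps.py; python3 st.py | grep -v wrist
```

```text
wrist [320.7 176.3] 1276 [ 0.4301 -0.4092  0.018 ]
top [341.5 155.1] 170 [ 0.6236 -0.091   0.018 ]
top [314.5 159.5] 172 [ 0.6105 -0.0162  0.018 ]
top [320.8 184.9] 173 [ 0.5386 -0.0338  0.018 ]
top [460.  225.8] 217 [ 0.4279 -0.4086  0.018 ]
[ 0.4312 -0.4052  0.194 ] 0.0656933898481554 35.4
org [327.2 157.2] 40 [0.034 0.019]
org [356.4 164.3] 45 [ 0.03  -0.062]
org [336.4 185.3] 40 [-0.037 -0.02 ]
org [204.  204.1] 11 [-0.156  0.314]
[ 0.4307 -0.4058  0.1938] [-0.073 -0.363] 0.0658 35.55
side org [359.8 210.8] 38 [0.034 0.024]
side org [369.1 219. ] 20 [ 0.044 -0.017]
side org [337.4 221.4] 20 [-0.037 -0.007]
side blue [350.8 203.6] 185 [0.019 0.054]
side blue [331.9 212.7] 154 [-0.042  0.026]
side blue [364.3 214.5] 29 [ 0.036 -0.003]
top org [327.2 157.2] 40 [0.034 0.019]
top org [356.5 164.2] 44 [ 0.031 -0.062]
top org [336.4 185.3] 40 [-0.037 -0.02 ]
top blue [341.5 155.1] 170 [ 0.046 -0.017]
top blue [314.5 159.5] 172 [0.02  0.051]
top blue [320.8 184.9] 173 [-0.046  0.021]
```

Call:
servo_tool --steps '[[[-0.04, -0.1, -1, 0, -0.43], [-0.04, -0.1, -2.4, 0, -0.43], [-0.04, -0.1, -3.8, 0, -0.43], [-0.04, -0.1, -4.8, 0, -0.43], [-0.04, -0.1, -5.3, 0, -0.43]]]'

```text
clock: 36.2
position: [0.4269, -0.4086, 0.0317]
tool_rot: [-0.002, 0.275, 0.961, 0.001]
contact_force: [-0.8, 0.0, 0.3]
width: 0.0659
finger_force: 0.0
```

Call:
servo_tool --steps '[[[0, 0, -0.5, 0, -0.43], [0, 0, -0.9, 0, -0.43], [0, 0, -1, 0, -0.43], [0, 0, -1, 0, -0.43]]]'

```text
clock: 36.6
position: [0.4287, -0.4104, 0.005]
tool_rot: [0.0, 0.275, 0.961, -0.0]
contact_force: [0.2, 0.6, -0.5]
width: 0.0658
finger_force: 0.0
```

Call:
servo_tool --steps '[[[0, 0, 0, 0, 1], [0, 0, 0, 0, 1], [0, 0, 0, 0, 1], [0, 0, 0, 0, 1]]]' --newtons 12

```text
clock: 37.0
position: [0.4286, -0.4104, 0.0052]
tool_rot: [0.0, 0.275, 0.961, -0.0]
contact_force: [0.4, -0.5, 3.2]
width: 0.0386
finger_force: 12.1
```

Call:
servo_tool --steps '[[[0, 0, 1.5, 0, 1], [0, 0, 3, 0, 1], [0, 0, 4.5, 0, 1], [0, 0, 5.5, 0, 1], [0, 0, 6, 0, 1]]]'

```text
clock: 37.5
position: [0.4297, -0.4114, 0.1884]
tool_rot: [0.002, 0.275, 0.961, -0.001]
contact_force: [0.1, -0.1, -0.5]
width: 0.0388
finger_force: 12.0
```

Call:
servo_tool --steps '[[[0.5, 1.2, 0, 0, 1], [1.1, 2.6, 0, 0, 1], [1.7, 4, 0, 0, 1], [2.3, 5.4, 0, 0, 1], [2.9, 6.8, 0, 0, 1]]]'

```text
clock: 38.0
position: [0.5151, -0.2043, 0.1837]
tool_rot: [-0.001, 0.275, 0.961, 0.0]
contact_force: [0.4, 0.2, 0.2]
width: 0.0384
finger_force: 12.0
```

Call:
servo_tool --steps '[[[0.6, 1.4, 0, 0, 1], [1.2, 2.8, 0, 0, 1], [1.7, 4, 0, 0, 1], [1.82, 4.45, 0, 0, 1], [1.82, 4.45, 0, 0, 1]]]'

```text
clock: 38.5
position: [0.5698, -0.0694, 0.1837]
tool_rot: [-0.001, 0.273, 0.962, 0.001]
contact_force: [0.2, -0.2, 0.0]
width: 0.0385
finger_force: 12.0
```

Call:
servo_tool --steps '[[[0, 0, -1.2, 0, 1], [0, 0, -2.4, 0, 1], [0, 0, -3.3, 0, 1], [0, 0, -3.6, 0, 1], [0, 0, -3.6, 0, 1]]]'

```text
clock: 39.0
position: [0.5681, -0.0746, 0.0751]
tool_rot: [-0.002, 0.276, 0.961, -0.001]
contact_force: [-1.1, -0.0, -0.3]
width: 0.0386
finger_force: 12.0
```

Call:
servo_tool --steps '[[[0, 0, 0, 0, -0.2], [0, 0, 0, 0, -0.2], [0, 0, 0, 0, -0.2], [0, 0, 1, 0, -0.2], [0, 0, 2.5, 0, -0.2]]]'

```text
clock: 39.5
position: [0.5679, -0.0725, 0.1508]
tool_rot: [-0.002, 0.275, 0.961, -0.0]
contact_force: [1.8, -0.6, 0.3]
width: 0.055
finger_force: 0.0
```

Call:
servo_tool --steps '[[[-0.5, -0.8, 0.8, -1.6, -0.3], [-1, -1.6, 1.5, -3.2, -0.3], [-1.5, -2.4, 1.5, -4.8, -0.3], [-2, -3.4, 1.5, -6.4, -0.3], [-2.06, -3.6, 1.5, -8, -0.3]]]'

```text
clock: 40.0
position: [0.5063, -0.1854, 0.1982]
tool_rot: [0.001, 0.592, 0.806, -0.001]
contact_force: [-0.1, 0.4, 0.4]
width: 0.0595
finger_force: 0.0
```

```bash
python3 st.py
python3 - <<'E'
from h import *
from meas import blobs
s=sense(); q=s["tool_rot"]; y=R.from_quat([q[1],q[2],q[3],q[0]]).as_matrix()[:2,1]; print("yaw",np.degrees(np.arctan2(y[1],y[0])),s["joint_positions"].round(2))
c=cam("top")
for p,a in blobs(c,(25,100,100),(38,255,255),200): print("lime",p,a,ray(c,[p],0.004)[0].round(4))
# beaker rim: grey-white pixels near coaster
P=proj(c,[[.4175,.2104,.084]])[0]; print("rim expected",P)
h=cv2.cvtColor(c["color"],cv2.COLOR_BGR2HSV); m=((h[:,:,1]<60)&(h[:,:,2]>60)).astype(np.uint8); m[:, :200]=0; m[:,265:]=0; m[:195]=0; m[265:]=0
n,l,st,ce=cv2.connectedComponentsWithStats(m); print([(ce[i].round(1),st[i].tolist()) for i in range(1,n) if st[i,4]>60])
cv2.imwrite("pics/t_end.png",c["color"])
E
```

```text
[ 0.5063 -0.1854  0.1982] [-0.041 -0.133] 0.0595 40.0
wrist org [393.8  65.6] 573 [-0.037 -0.02 ]
wrist org [490.7  66. ] 648 [0.035 0.019]
wrist org [434.4 149.3] 495 [ 0.032 -0.062]
wrist blue [411.4  17.5] 1819 [-0.044  0.017]
wrist blue [501.6  20.8] 2355 [0.021 0.049]
wrist blue [440.9  76.6] 2174 [ 0.001 -0.009]
wrist blue [480.  112.1] 2145 [ 0.046 -0.018]
side org [360.4 210.1] 29 [0.036 0.026]
side org [337.5 221.4] 19 [-0.037 -0.007]
side org [338.2 229.2] 10 [-0.045 -0.038]
side blue [351.5 208.9] 278 [0.012 0.029]
side blue [332.  212.8] 158 [-0.042  0.025]
side blue [369.3 213.9] 124 [ 0.049 -0.004]
top org [327.3 157.3] 40 [0.034 0.019]
top org [356.7 164.2] 41 [ 0.031 -0.062]
top org [336.3 185.2] 39 [-0.037 -0.019]
top blue [338.5 162.8] 345 [ 0.023 -0.013]
top blue [314.5 159.6] 175 [0.019 0.051]
top blue [320.9 184.9] 172 [-0.046  0.021]
yaw 18.180873073201457 [ 0.31  0.3  -0.02  1.87  0.01  0.96  0.6 ]
lime [366.9  92.8] 873 [ 0.816  -0.1668  0.004 ]
lime [572.1 112. ] 2404 [ 0.761  -0.7593  0.004 ]
lime [236.5 228.1] 718 [0.4206 0.1945 0.004 ]
rim expected [223.64049849 225.85663849]
[(array([223.1, 231.3]), [209, 219, 30, 24, 567])]
```

Run:
```python
from h import *
from meas import blobs
th=np.radians(-11.07); Rm=np.array([[np.cos(th),-np.sin(th)],[np.sin(th),np.cos(th)]])
for n in ("wrist","top","side"):
    c=cam(n)
    for p,a in blobs(c,(45,100,60),(80,255,255),20):
        for z in (.10,.105):
            b=ray(c,[p],z)[0]; 
            if abs(b[0]-.6)<.05 and abs(b[1]+.2)<.05: print(n,p,a,z,b.round(4),"collar",(b[:2]-Rm@[.098,0]).round(4))
    if n!="side":
        P=proj(c,[[.5095,-.181,.122]])[0].round().astype(int); print("collar px",P)
        r=34 if n=="wrist" else 10
        g=cv2.cvtColor(c["color"],cv2.COLOR_BGR2GRAY); k=g[max(0,P[1]-r*2):P[1]+r*2,P[0]-r*2:P[0]+r*2]
        m=(k<45).astype(np.uint8); nn,l,st,ce=cv2.connectedComponentsWithStats(m)
        for i in range(1,nn):
            if st[i,4]>.3*r*r: q=ce[i]+[P[0]-2*r,max(0,P[1]-2*r)]; print("dark",q.round(1),st[i].tolist(),ray(c,[q],.115)[0].round(4))
    if n=="top":
        t=np.linspace(0,6.283,90)
        for dx,dy in((0,0),(.01,0),(-.01,0),(0,.01)):
            S=np.vstack([np.c_[.4175+dx+rr*np.cos(t),.2104+dy+rr*np.sin(t),0*t+z] for rr,z in((.027,.004),(.031,.084))])
            q=proj(c,S); print("beaker bbox",dx,dy,q.min(0).round(1),q.max(0).round(1))
```

```text
wrist [441.3 243. ] 33 0.1 [ 0.6071 -0.1882  0.1   ] collar [ 0.5109 -0.1693]
wrist [441.3 243. ] 33 0.105 [ 0.6048 -0.1868  0.105 ] collar [ 0.5086 -0.168 ]
collar px [325 205]
dark [324.5 198.5] [41, 30, 57, 61, 2437] [ 0.5082 -0.1788  0.115 ]
dark [274.  245.4] [0, 91, 51, 27, 717] [ 0.4842 -0.2242  0.115 ]
collar px [381 188]
dark [377.2 191.4] [10, 14, 14, 20, 123] [ 0.5013 -0.1727  0.115 ]
beaker bbox 0 0 [211.3 213.6] [240.5 239.2]
beaker bbox 0.01 0 [211.5 209.7] [240.7 235.5]
beaker bbox -0.01 0 [211.1 217.6] [240.4 242.9]
beaker bbox 0 0.01 [207.3 213.6] [236.9 239.1]
side [394.3 221.8] 115 0.1 [ 0.6127 -0.1879  0.1   ] collar [ 0.5165 -0.1691]
side [394.3 221.8] 115 0.105 [ 0.6082 -0.1934  0.105 ] collar [ 0.512  -0.1746]
```

Call:
servo_tool --steps '[[[0, 0, -0.5, 0, -0.3], [0, 0, -1.2, 0, -0.3], [0, 0, -2, 0, -0.3], [0, 0, -2.2, 0, -0.3], [0, 0, -2.2, 0, -0.3]]]'

```text
clock: 40.85
position: [0.5076, -0.1798, 0.1298]
tool_rot: [-0.001, 0.587, 0.81, -0.0]
contact_force: [-0.3, 0.5, 0.7]
width: 0.06
finger_force: 0.0
```

Call:
servo_tool --steps '[[[0.03, 0, -0.4, 0, -0.3], [0.03, 0, -0.8, 0, -0.3], [0.03, 0, -1.1, 0, -0.3], [0.03, 0, -1.1, 0, -0.3]]]'

```text
clock: 41.25
position: [0.5079, -0.1803, 0.0962]
tool_rot: [-0.001, 0.587, 0.809, -0.0]
contact_force: [-0.5, 0.4, 0.1]
width: 0.0595
finger_force: 0.0
```

Call:
servo_tool --steps '[[[0, 0, 0, 0, 0.2], [0, 0, 0, 0, 0.3], [0, 0, 0, 0, 1], [0, 0, 0, 0, 1], [0, 0, 0, 0, 1]]]' --newtons 25

```text
clock: 41.75
position: [0.5101, -0.1807, 0.0983]
tool_rot: [0.001, 0.587, 0.809, 0.0]
contact_force: [3.1, -0.1, 0.2]
width: 0.0385
finger_force: 25.0
```

Call:
servo_tool --steps '[[[0.03, 0, 0, -1.2, 1], [0.03, 0, 0, -2.4, 1], [0.03, 0, 0, -3.6, 1], [0.03, 0, 0, -4.8, 1], [0.03, 0, 0, -6, 1]]]' --newtons 40

```text
clock: 42.25
position: [0.5093, -0.1807, 0.0982]
tool_rot: [-0.0, 0.778, 0.628, -0.0]
contact_force: [-2.5, 1.2, 6.7]
width: 0.0381
finger_force: 40.0
```

```bash
python3 -c "
from h import *
s=sense();print(s['wrist_torque'],s['contact_force'],s['joint_positions'].round(2))"
```

```text
[0.08016693 0.87589041 0.19961531] [-2.47049858  1.21419446  6.68026248] [ 0.21  0.44  0.1   1.94 -0.06  0.76  0.13]
```

Call:
servo_tool --steps '[[[0, 0, 0, -1.2, 1], [0, 0, 0, -2.4, 1], [0, 0, 0, -3.6, 1], [0, 0, 0, -4.8, 1], [0, 0, 0, -6, 1]]]'

```text
clock: 42.75
position: [0.5085, -0.1803, 0.0982]
tool_rot: [-0.001, 0.914, 0.405, -0.001]
contact_force: [-4.8, 1.1, 8.9]
width: 0.038
finger_force: 40.0
```

Call:
servo_tool --steps '[[[0, 0, 0, -1.2, 1], [0, 0, 0, -2.4, 1], [0, 0, 0, -3.6, 1], [0, 0, 0, -4.8, 1], [0, 0, 0, -6, 1]]]'

```text
clock: 43.25
position: [0.5081, -0.1796, 0.0982]
tool_rot: [-0.002, 0.988, 0.155, -0.001]
contact_force: [-5.8, 2.9, 9.6]
width: 0.0384
finger_force: 40.0
```

Call:
servo_tool --steps '[[[0, 0, 0, -1.2, 1], [0, 0, 0, -2.4, 1], [0, 0, 0, -3.6, 1], [0, 0, 0, -4.8, 1], [0, 0, 0, -6, 1]]]'

```text
clock: 43.75
position: [0.5081, -0.1788, 0.0982]
tool_rot: [-0.002, 0.994, -0.106, -0.002]
contact_force: [-5.8, 4.6, 10.0]
width: 0.0381
finger_force: 40.0
```

Call:
servo_tool --steps '[[[0, 0, 0, -1.2, 1], [0, 0, 0, -2.4, 1], [0, 0, 0, -3.6, 1], [0, 0, 0, -4.8, 1], [0, 0, 0, -6, 1]]]'

```text
clock: 44.25
position: [0.5084, -0.178, 0.0982]
tool_rot: [-0.002, 0.933, -0.359, -0.002]
contact_force: [-5.4, 6.6, 11.4]
width: 0.0383
finger_force: 40.0
```

Call:
servo_tool --steps '[[[0, 0, 0, 0, 1], [0, 0, 0, 0, 1], [0, 0, 0, 0, 1]]]'

```text
clock: 44.55
position: [0.5085, -0.178, 0.0982]
tool_rot: [-0.002, 0.934, -0.357, -0.002]
contact_force: [-6.2, 6.1, 11.9]
width: 0.0384
finger_force: 40.0
```

```bash
python3 -c "
from h import *
s=sense();q=s['tool_rot'];print(s['wrist_torque'],s['contact_force'],s['joint_positions'].round(2), 2*np.degrees(np.arctan2(q[2],q[1])-np.arctan2(.809,.587)))"
```

```text
[ 1.49497939  1.39009728 -0.03511791] [-6.17140782  6.05254893 11.88623973] [-0.19  0.51  0.6   1.96 -0.4   0.8  -1.66] -149.94227843076777
```

Call:
servo_tool --steps '[[[0, 0, 0, 0, 0], [0, 0, 0, 0, -0.25], [0, 0, 0, 0, -0.25], [0, 0, 0, 0, -0.25], [0, 0, 0, 0, -0.25]]]'

```text
clock: 45.05
position: [0.5099, -0.1809, 0.0976]
tool_rot: [0.0, 0.934, -0.358, -0.0]
contact_force: [-0.2, 0.0, 0.0]
width: 0.0574
finger_force: 0.0
```

Call:
servo_tool --steps '[[[0, 0, 0.5, 0, -0.25], [0, 0, 1.5, 0, -0.25], [0, 0, 3, 0, -0.25], [0, 0, 3.5, 0, -0.25], [0, 0, 3.5, 0, -0.25]]]'

```text
clock: 45.55
position: [0.5121, -0.1816, 0.2063]
tool_rot: [-0.001, 0.934, -0.358, 0.003]
contact_force: [0.5, -0.7, -0.2]
width: 0.0573
finger_force: 0.0
```

```bash
cat > line.py <<'E'
from h import *
c=cam("wrist"); s=sense(); print(s["position"],s["clock"])
th=np.radians(-11.07); Rm=np.array([[np.cos(th),-np.sin(th)],[np.sin(th),np.cos(th)]])
# rectify deck at z=.122 into dryer frame around the collar (+x up,+y left), 0.5 mm/px
C=np.array([.5095,-.180]); n=120; g=(np.arange(n)-n/2)*.0005
X,Y=np.meshgrid(-g,-g,indexing="ij"); W=C+np.stack([X,Y],-1).reshape(-1,2)@Rm.T
m=proj(c,np.c_[W,0*W[:,0]+.122]).astype(np.float32).reshape(n,n,2)
im=cv2.remap(c["color"],m[...,0],m[...,1],cv2.INTER_LINEAR); cv2.imwrite("pics/line.png",im)
gr=cv2.cvtColor(im,cv2.COLOR_BGR2GRAY); print("range",m.reshape(-1,2).min(0),m.reshape(-1,2).max(0),gr.min(),gr.max())
for r in range(0,n,4): print("".join(" .:-=+*#%@"[min(9,int(v)//26)] for v in gr[r,::2]))
k=np.hypot(X,Y)<.0175; b=(gr>130)&k
nn,l,st,ce=cv2.connectedComponentsWithStats(b.astype(np.uint8))
for i in range(1,nn):
    if st[i,4]>15:
        py,px=np.where(l==i); P=np.c_[X[py,px],Y[py,px]]; v=np.linalg.eigh(np.cov(P.T))[1][:,1]; mu=P.mean(0); v=v*np.sign(v@mu)
        print(st[i,4],"centroid mm",(mu*1e3).round(1),"ang from +x to +y, line",np.degrees(np.arctan2(v[1],v[0])).round(1),"centroid",np.degrees(np.arctan2(mu[1],mu[0])).round(1),"N",((135-np.degrees(np.arctan2(v[1],v[0])))/30).round(2))
E
python3 line.py
```

```text
[ 0.51087189 -0.18085777  0.20435371] 45.6
range [267.54416 148.19215] [381.18414 257.76855] 25 252
------=*%@@@@@#=-:::::::::=#*-::::::::-*#=::::::::-::=%#***+
----=++++++*%@*-::::::::::-*%=::::::::+%*-:::::::::::+%+==#%
---=++++%%%%@@+-:::::::::::=+=::::::::=+=::::::::::::=%#**##
-==++++++***+=-=%#=::::::::::::::::::::::::::::::-**--======
--=+++++++=-----+#@#--::::::............:::::::-*%#=::::::::
*****+=+==--------==--:.....................:::---::::::::::
+++*%#=-==---------::.........................:::::::::--:::
**+*%%=----------:..............................:::::::-----
@****+---=+==--:.................................::::::----:
%*+++=---+#%@%+...................................-=-+%%%#=:
***#*+-------:...................................:=+-:-:::::
=-----------:...................................:=+=-:::::::
==---------:...............................:-=++#@*-::::----
-----------:.......................:-=+*#%%%@@@%**+:::::----
==-=%#----:.....................-#@@@@@@@@%%*+=-:..::=+=----
===*%#---++:....................:*@%%#*=-::........::+#%@@+-
===*@%=----:............
[... 208 characters left out ...]
*=-------=+
==============:...............................:-+%@*-----=++
=======+###*#*=::...........................::----==-=#%%%@%
=======*#*++*#+==-:.......................::---------*@#**@@
=======*#*++##+=++=-::..................::-----------#@@%@@@
=======*#*=+##+==++++===-:::..::::::::-------------=++***#@@
=======*##**##+==+=++++++++++++++++++==------------=++%%%@@@
=======+++++++=====+++++++++++++++++++++=---------=+++***##*
=================+=++++++++++++++++++++++++=----=+++++++++++
:-=================++===+++++++++++++++++++++===++++++++++++
-:::-====================++=++++++++++++++++++++++++++++++++
234 centroid mm [ 2.4 -9.8] ang from +x to +y, line -75.1 centroid -76.2 N 7.0
```

Call:
servo_tool --steps '[[[1.2, -0.2, 0, 0, 1], [2.4, -0.4, 0, 0, 1], [3.17, -0.58, 0, 0, 1], [3.17, -0.58, -0.8, 0, 1], [3.17, -0.58, -1.6, 0, 1]]]'

```text
clock: 46.1
position: [0.6052, -0.1981, 0.1527]
tool_rot: [0.0, 0.934, -0.358, -0.001]
contact_force: [-0.7, 0.1, -0.1]
width: 0.0221
finger_force: 0.0
```

Call:
servo_tool --steps '[[[0, 0, -0.5, 0, 1], [0, 0, -0.8, 0, 1], [0, 0, -1, 0, 1], [0, 0, -1.1, 0, 1], [0, 0, -1.1, 0, 1]]]'

```text
clock: 46.6
position: [0.6053, -0.1982, 0.122]
tool_rot: [-0.0, 0.934, -0.358, 0.0]
contact_force: [0.4, 0.2, -0.2]
width: 0.0007
finger_force: 0.0
```

Call:
servo_tool --steps '[[[0, 0, -0.15, 0, 1], [0, 0, -0.3, 0, 1], [0, 0, -0.4, 0, 1], [0, 0, -0.4, 0, 1]]]'

```text
clock: 47.0
position: [0.6054, -0.1981, 0.1098]
tool_rot: [-0.0, 0.934, -0.358, 0.0]
contact_force: [-0.1, 0.4, 3.5]
width: 0.0005
finger_force: 1.4
```

Call:
servo_tool --steps '[[[0, 0, -0.07, 0, 1], [0, 0, -0.13, 0, 1], [0, 0, -0.13, 0, 1]]]'

```text
clock: 47.3
position: [0.6055, -0.1981, 0.1064]
tool_rot: [-0.0, 0.934, -0.358, 0.0]
contact_force: [0.1, 0.7, 5.3]
width: 0.0002
finger_force: 2.6
```

Call:
servo_tool --steps '[[[0, 0, -0.07, 0, 1], [0, 0, -0.12, 0, 1], [0, 0, -0.12, 0, 1]]]'

```text
clock: 47.6
position: [0.6056, -0.1982, 0.1059]
tool_rot: [-0.001, 0.934, -0.358, 0.001]
contact_force: [-9.0, 4.4, 27.1]
width: 0.0006
finger_force: 13.3
```

Call:
servo_tool --steps '[[[0, 0, 0.5, 0, 1], [0, 0, 1.5, 0, 1], [0, 0, 3, 0, 1], [0, 0, 4, 0, 1], [0, 0, 4, 0, 1]]]'

```text
clock: 48.1
position: [0.6076, -0.1996, 0.2272]
tool_rot: [-0.0, 0.934, -0.358, 0.004]
contact_force: [0.5, 0.3, -0.2]
width: 0.0002
finger_force: 0.0
```

Call:
servo_tool --steps '[[[-1.2, 0, 0, 0, 1], [-2.4, 0, 0, 0, 1], [-3.2, 0.6, 0, 0, 1], [-3.2, 0.6, 0, 0, 1], [-3.2, 0.6, 0, 0, 1]]]'

```text
clock: 48.6
position: [0.5089, -0.1794, 0.2218]
tool_rot: [-0.0, 0.934, -0.357, -0.0]
contact_force: [0.8, -0.8, 0.6]
width: 0.0001
finger_force: 0.0
```

```bash
python3 line.py | tail -1; python3 st.py
python3 - <<'E'
from h import *
c=cam("top"); h=cv2.cvtColor(c["color"],cv2.COLOR_BGR2HSV); m=((h[:,:,1]<60)&(h[:,:,2]>60)).astype(np.uint8); m[:, :200]=0; m[:,265:]=0; m[:195]=0; m[265:]=0
n,l,st,ce=cv2.connectedComponentsWithStats(m); print([(ce[i].round(1),st[i].tolist()) for i in range(1,n) if st[i,4]>60])
E
```

```text
221 centroid mm [ 2.6 -9.9] ang from +x to +y, line -75.5 centroid -75.1 N 7.02
[ 0.5096 -0.1798  0.222 ] [-0.039 -0.126] 0.0005 48.65
wrist org [224.2 149.8] 155 [ 0.032 -0.057]
wrist org [158.3 186.8] 440 [0.035 0.019]
wrist org [235.5 219.7] 123 [-0.032 -0.026]
wrist org [312.9 222.5] 17 [-0.075 -0.092]
wrist blue [179.3 158.1] 1695 [ 0.047 -0.018]
wrist blue [200.5 201.8] 1544 [ 0.001 -0.01 ]
wrist blue [138.7 216.8] 1670 [0.02  0.051]
side org [360.3 210.1] 31 [0.036 0.026]
side org [337.4 221.4] 20 [-0.037 -0.007]
side blue [351.1 208.2] 308 [0.012 0.033]
side blue [332.  212.7] 157 [-0.042  0.025]
side blue [369.3 213.9] 123 [ 0.049 -0.004]
top org [327.3 157.3] 40 [0.034 0.019]
top org [356.7 164.2] 41 [ 0.031 -0.062]
top org [336.4 185.3] 40 [-0.037 -0.02 ]
top blue [338.5 162.9] 344 [ 0.023 -0.013]
top blue [314.6 159.6] 171 [0.019 0.051]
top blue [320.8 185. ] 173 [-0.046  0.021]
[(array([223.2, 231.2]), [209, 219, 30, 24, 570])]
```

Everything checks out: the button bottomed out (27 N) and was let go, the timer reads 7, all closures are in the tray and the beaker is on the coaster.

```bash
python3 -c "
from plant import arm; print(arm.finish_job())"
```

```text
the job is handed in; nothing more can be done
None
```

I handed the job in without a verdict coming back: by my last camera readings all four caps and three stoppers are in the tray, the beaker is upright about 12 mm off the coaster's centre, the timer reads 7, and the start button was pressed fully and let go; on the way the beaker slipped out of the grip into the tray and had to be picked up again.

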